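# Dock the roast thermometer by feel

## Robot

A 6-joint arm with a two-finger parallel gripper is mounted at the origin on a cart in front of the work surface, level with it; the furniture and walls round the work are solid. World frame = base frame: x ahead of the robot, y to its left, z up, the work surface at z = 0. Lengths are in mm, angles in rad, forces in N, time in s.
With the tool pointing down it reaches from about 350 to 925 mm from the base axis. Payload 6.4 kg.
Tool frame: the origin (TCP) lies midway between the tips of the shut fingers; the grasp point (between the pads) lies 19 mm behind it; z points along the fingers, x is the direction in which the jaws open and shut, and the axes are right-handed (so a half turn about z gives the same grasp; the last joint's range is limited). The gripper opens to 94 mm and grips with 3 to 60 N. Pads are 16 mm wide; open, the fingers measure 119 mm over their backs; the gripper's body (75 mm by 177 mm) begins 78 mm behind the grasp point.
Start: joints at [-1.324, 0.245, 1.558, -0, 1.339, -0.174], TCP at [265.525, -593.305, 205.455] pointing down, gripper open.
Joint ranges: [-3.13, 3.13], [-1.02, 2.26], [0.13, 2.54], [-0.95, 4.09], [0.21, 2.88], [-2.74, 2.74]. Speed limits (rad/s): [2.57, 2.57, 3.14, 3.14, 3.14, 3.14].

## Interface

Orientations are given as a unit quaternion [x, y, z, w].
In Python, from rig import r gives the robot as it stands.
- The arm moves only by the tool arm_command, never from a script. Its argument "plan" is text: rows parted by semicolons, each of 7 numbers parted by spaces: the turn, a rotation vector about the tool's x, y, z in degrees, then the shift along the tool's x, y, z in mm, then the finger opening in mm, from 0 to 94. A call has 1 to 8 rows; each row shifts and turns the commanded pose from where the row before left it, along the tool's axes as they then stand; what a row does not reach is not made up. A row lasts 1/10 s, in which the tool goes at most 50 mm and 8.59 degrees, less where a joint would pass 70% of its speed; a pose out of reach is approached as far as the arm can. A call is refused whole if a number of a shift passes 50 or a number of a turn 8.59, either way. A call with a gripper value outside its range is refused whole. The fingers move at their own pace and stop on an object; "newtons" is the grip in N (left out, the last holds). Time passes only in rows, so rows that do not move let the fingers close. It gives the time, the measured TCP pose, the force and the opening at its end, in the units of the state.
- r.observe(): the state, without advancing time (a new reading comes with each control period).
- r.camera(name): name is "side" or "top"; returns the picture (420x560x3 uint8, blue, green, red); there is no depth.
- r.camera_params(name): a dict with "fx", "fy", "cx", "cy" (pixels), "eye" and "orientation" of the camera in the world. Camera axes: x right, y down, z forward; pixel columns grow to the right and rows downward; lengths in mm; the calibration is good to about 2 mm. A picture is of the moment at which its call begins. camera_params takes no time and is no camera call.
- r.hand_in(): hands the job in, once; it reports no verdict.
Trained networks look in the newest picture that a camera, given by its name, has taken for a name from the list of things; names that differ only in an ending like _2 or _b are one class to them, and where a whole thing is asked for, a point or a joint stands for the part that bears it (a point fixed in the world has none). Each returns a list of dicts, best first, with "conf" (0 to 1); they miss things now and then, are a little off and sometimes report something else, mostly with a low value. They report only what shows in the picture. A call takes as long as a camera call.
- r.cut_out(target, camera): "mask" (420x560 bool, what is visible of it) and "box" ([left, top, width, height] in pixels, round what is visible of it).
The state is a dict: "clock": time; "joint_positions": joint angles; "joint_vel": joint speeds; "effort": joint torques, N m; "position": TCP position; "tcp_rot": TCP orientation; "ft_force": force on the tool from outside, world axes, zero at the start; "torque": the same for the moment, N m; "grip_width": opening from 0.0 (shut) to 1.0 (fully open).
Only numpy, scipy, OpenCV 4.12 (cv2) and the standard library are available. Lean on these libraries where they do the work, as an engineer would, in place of code of your own. Each camera call takes 0.05 s, during which the arm holds its last target.

## Task

Take the orange-handled roast thermometer out of its wooden stand and put it away in the white charging dock: its charging port is hidden somewhere under the plain black cover plate, behind a flush shutter, so slide the tip gently over the plate until it drops in, then push the probe fully home, upright with its steel collar down on the plate, and let go. Press only lightly on the dock throughout (20 N at the very most), and leave the salt shaker, the mandarin and the jar where they are.

Things in the scene. Friction and masses are not known exactly. Their poses are not given: they have to be found in the camera images.
- probe_grip (a point): Roast thermometer, about 80 g, standing upright in the stand: this point is the centre of its orange handle, a square bar 20 x 20 mm, 56 mm long, faces along the probe's x and y; z points from tip to handle. The point is 72 mm above the tip and 32 mm above the collar's underside. Lift it straight up by 45 mm or more to clear the stand.
- probe_tip (a point): Round lower end of the thermometer's shank, on its axis. The steel shank is 9 mm in diameter and 40 mm long from this tip to the underside of the steel collar (26 mm diameter, 5 mm thick), above which is the handle.
- probe: The thermometer as a whole, 100 mm long; origin at its tip, z up along the shank towards the handle.
- stand: Fixed wooden stand: block 56 x 56 mm, top 54 mm above the worktop, on a 70 x 70 mm foot, with one central vertical hole 13 mm in diameter in which the thermometer stands with its collar on the block's top. Origin: centre of the underside; z up, sides along x and y.
- dock: Fixed charging dock: white box 122 x 122 mm, bezel top 69 mm above the worktop, with a square window 58 x 58 mm mid-top, sides along the dock's x and y; in it lies the plain black cover plate. The plate gives on springs: it starts to sink at about 2 N, then about 0.8 mm per N, to a hard stop 7 mm down (about 10 N). Origin: centre of the underside; z up.
- window (a point): Centre of the window at the free height of the plate's top (66 mm above the worktop); axes as the dock's. The port, a vertical 12 mm hole over 40 mm deep, lies anywhere within 14 mm of this point in x and in y, unseen. Its flush black shutter yields to 2.5 N of push with steady friction all the way and stays down. Home: collar on the plate, tip 40 mm below this point.
- salt_mid (a point): Bystander: centre of the salt shaker, 44 mm diameter, 90 mm tall.
- mandarin_mid (a point): Bystander: centre of the mandarin, about 57 mm across.
- jar_mid (a point): Bystander: centre of the jar of green olives, 70 mm diameter, 86 mm tall.

How it is judged (in metres and radians):
On the way, in this order (a step that is already met when the one before it is completed fails the run):
1. the thermometer is lifted clear out of the stand (height (world z) of probe_tip above 0.06 m), for 0.1 s.
2. its tip is brought to bear on the dock's black cover plate (contact force between probe and dock above 0.5 N and x of probe_tip in the frame of window between -0.029 and 0.029 m and y of probe_tip in the frame of window between -0.029 and 0.029 m), for 0.1 s.
At the end, for the whole second after the job is handed in: The thermometer stands released and at rest in the dock's port, its tip at least 36 mm below the cover plate's free level (40 mm is fully home) and inside the window, tilted less than 0.15 rad; the salt shaker, mandarin and jar are within 30 mm of where they stood (z of probe_tip in the frame of window between -0.048 and -0.036 m and x of probe_tip in the frame of window between -0.022 and 0.022 m and y of probe_tip in the frame of window between -0.022 and 0.022 m and angle between probe_grip's own z axis and vertical below 0.15 rad and contact force between probe and the fingers below 0.05 N and linear speed of probe below 0.01 m/s and distance of each of salt_mid, mandarin_mid, jar_mid from where it was at the start of the episode below 0.03 m); the robot touches nothing.
It fails at once if the dock is pressed with more than 20 N by the thermometer (contact force between probe and dock above 20 N).
It fails at once if the dock is pressed with more than 20 N by the robot (contact force between any of the fingers, the arm and dock above 20 N).
It fails at once if the salt is pushed away by more than 30 mm (distance of salt_mid from where it was at the start of the episode above 0.03 m).
It fails at once if the mandarin is pushed away by more than 30 mm (distance of mandarin_mid from where it was at the start of the episode above 0.03 m).
It fails at once if the jar is pushed away by more than 30 mm (distance of jar_mid from where it was at the start of the episode above 0.03 m).
It also fails if it takes over 72 s, if anything falls off the work surface, if the arm or the gripper's body presses on something with over 40 N, if the wrist force passes 120 N, or if a joint passes its speed limit or range.

## Working session

There is one attempt and no reset: what is moved stays moved. The work goes in short steps, Python scripts to look and compute and a tool call to move; the robot and the scene stay as the last step left them, time stands still between calls to the robot, and variables do not carry over. Pictures are saved under pics/ and viewed, and the job is handed in when it is done.

Besides the shell and the picture viewer there is one more tool, called after ">>>" by a JSON object that holds its "method" and its "body", one argument or row to a line. arm_command: Moves the arm, as the interface text tells. Its arguments: {"type":"object","properties":{"plan":{"type":"string"},"newtons":{"type":"number"}},"required":["plan"]}

```bash
mkdir -p pics; ls; python3 - <<'E'
from rig import r
import cv2
print(r.observe())
for n in("side","top"):
    cv2.imwrite(f"pics/{n}0.png",r.camera(n)); print(n,r.camera_params(n))
    for t in("probe_grip","stand","dock","salt_mid","mandarin_mid","jar_mid"):
        for d in r.cut_out(t,n)[:2]: print(t,d["conf"],d["box"])
E
```

```text
pics
{'clock': 0.0, 'joint_positions': array([-1.32407609e+00,  2.45816398e-01,  1.55899554e+00, -7.93240225e-06,
        1.33866303e+00, -1.74138027e-01]), 'joint_vel': array([ 0.00035552, -0.00011932,  0.00221708,  0.00175315,  0.00137828,
        0.00076008]), 'effort': array([ 4.97954843e-04, -4.15840495e+01, -3.14601624e+01,  6.85304403e-02,
        3.32609005e-02, -1.50796700e-04]), 'position': array([ 265.38854552, -592.70950877,  204.35379343]), 'tcp_rot': array([ 8.39209270e-01, -5.43807792e-01, -6.91832391e-04, -6.38085996e-04]), 'ft_force': array([0.36415501, 0.00224365, 0.17719487]), 'torque': array([-0.01807999,  0.02093642,  0.03816066]), 'grip_width': 1.001956845300996}
side {'fx': 394.988447930799, 'fy': 394.988447930799, 'cx': 278.48758742633663, 'cy': 206.92099736682138, 'eye': array([ 559.60523356, -530.41958133,  655.58480632]), 'orientation': array([ 0.90606569,  0.03702528, -0.00643842, -0.42146488])}
probe_grip 0.54 [253.3, 235.2, 14.2, 28.3]
stand 0.59 [239.2, 251.3, 41.0, 44.9]
dock 0.6 [237.2, 176.1, 59.4, 54.5]
salt_mid 0.94 [304.8, 214.1, 18.7, 37.2]
salt_mid 0.23 [238.0, 249.3, 42.4, 46.6]
mandarin_mid 0.58 [193.3, 323.4, 29.7, 37.7]
jar_mid 0.96 [287.6, 132.7, 21.7, 33.9]
top {'fx': 525.7152815849275, 'fy': 525.7152815849275, 'cx': 290.4150739109339, 'cy': 218.50406798340472, 'eye': array([ 367.15564241,  129.57355906, 1452.47566838]), 'orientation': array([ 0.71606203, -0.6959966 ,  0.03915484, -0.03620506])}
probe_grip 0.67 [331.7, 221.0, 5.5, 10.2]
stand 0.87 [316.8, 215.8, 30.5, 30.1]
dock 0.62 [232.2, 204.1, 54.8, 50.3]
salt_mid 0.63 [288.3, 181.2, 12.5, 14.5]
mandarin_mid 0.82 [386.7, 248.8, 17.0, 21.0]
jar_mid 0.96 [156.7, 183.9, 35.9, 27.6]
```

```bash
python3 - <<'E'
import cv2
a=cv2.imread("pics/side0.png");b=cv2.imread("pics/top0.png")
cv2.imwrite("pics/s1.png",cv2.resize(a[110:380,120:400],None,fx=2.2,fy=2.2,interpolation=cv2.INTER_CUBIC))
cv2.imwrite("pics/t1.png",cv2.resize(b[140:300,130:430],None,fx=2.6,fy=2.6,interpolation=cv2.INTER_CUBIC))
E
```

```text
(no output)
```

View pics/side0.png

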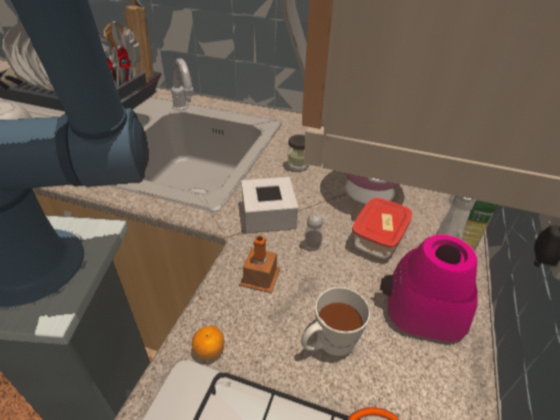

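View pics/top0.png

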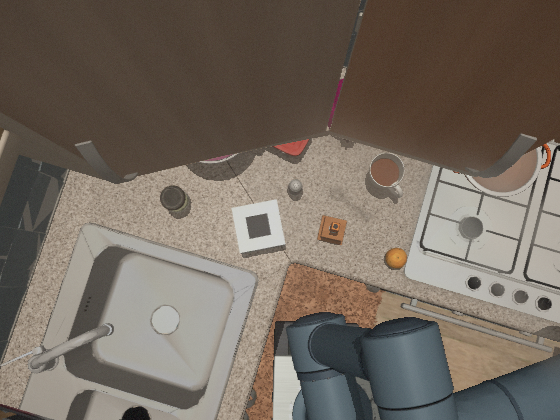

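View pics/s1.png

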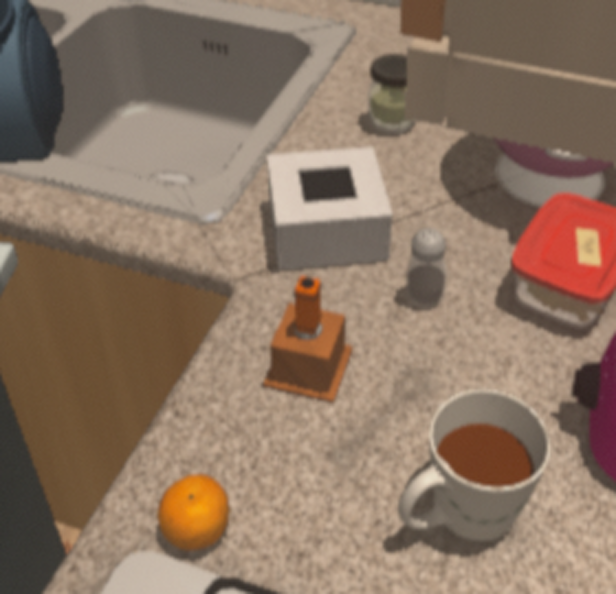

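View pics/t1.png

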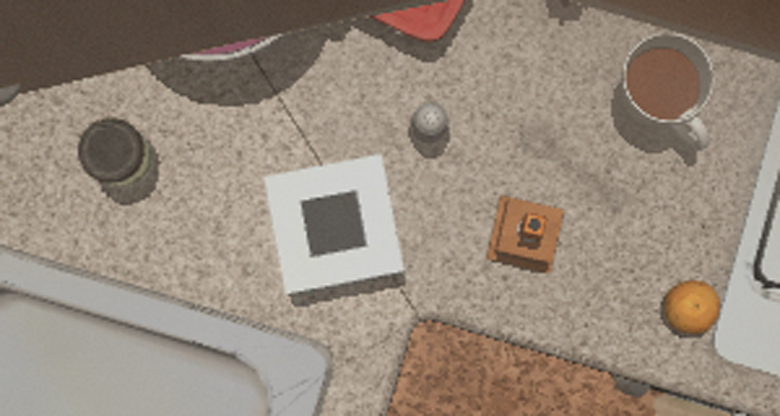

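```bash
cat > h.py <<'E'
import numpy as np,cv2
from scipy.spatial.transform import Rotation as R
def P(c):
    Rm=R.from_quat(c["orientation"]).as_matrix().T; K=np.array([[c["fx"],0,c["cx"]],[0,c["fy"],c["cy"]],[0,0,1]])
    return K@np.c_[Rm,-Rm@c["eye"]]
def ray(c,uv):
    d=R.from_quat(c["orientation"]).apply([(uv[0]-c["cx"])/c["fx"],(uv[1]-c["cy"])/c["fy"],1.]); return d
def atz(c,uv,z):
    d=ray(c,uv); return c["eye"]+d*(z-c["eye"][2])/d[2]
def tri(ca,ua,cb,ub):
    X=cv2.triangulatePoints(P(ca),P(cb),np.array(ua,float).reshape(2,1),np.array(ub,float).reshape(2,1)); X=X[:3,0]/X[3,0]
    return X
def proj(c,X):
    x=P(c)@np.append(X,1); return x[:2]/x[2]
E
python3 - <<'E'
from rig import r
from h import *
s,t=r.camera_params("side"),r.camera_params("top")
S=cv2.imread("pics/side0.png");T=cv2.imread("pics/top0.png")
def blob(im,box,kind):
    x,y,w,h=box; c=im[y:y+h,x:x+w].astype(int)
    m=(c.max(2)<75) if kind=="dark" else ((c[...,2]>130)&(c[...,2]>2.2*c[...,1])&(c[...,2]>4*c[...,0]))
    n,l,st,ce=cv2.connectedComponentsWithStats(m.astype(np.uint8))
    k=1+np.argmax(st[1:,4]); ct=cv2.findContours((l==k).astype(np.uint8),0,1)[0][0]
    return ce[k]+[x,y],cv2.minAreaRect(ct),cv2.boxPoints(cv2.minAreaRect(ct))+[x,y],st[k]
ws=blob(S,(250,180,40,28),"dark");wt=blob(T,(242,208,35,38),"dark")
print("side win",ws);print("top win",wt)
print("tri",tri(s,ws[0],t,wt[0]), atz(t,wt[0],66),atz(s,ws[0],66))
print([atz(t,p,69).round(1) for p in wt[2]])
for n,e in(("side",s),("top",t)):
    for k in("stand","dock","salt_mid","mandarin_mid","jar_mid","probe_grip"):
        pass
for nm,a,b in(("handle top",(260,238.6),(335.8,226.2)),):
    X=tri(s,a,t,b); print(nm,X,proj(s,X)-a,proj(t,X)-b,atz(t,b,114),atz(s,a,114))
cv2.imwrite("pics/s2.png",cv2.resize(S[225:300,225:295],None,fx=8,fy=8,interpolation=cv2.INTER_CUBIC))
cv2.imwrite("pics/t2.png",cv2.resize(T[205:255,310:360],None,fx=12,fy=12,interpolation=cv2.INTER_CUBIC))
E
```

```text
side win (array([268.36220472, 193.37401575]), ((18.4862060546875, 13.334482192993164), (11.875503540039062, 22.339237213134766), 85.2363510131836), array([[256.86206627, 188.34482861],
       [279.12413597, 186.48965359],
       [280.11034584, 198.32413483],
       [257.84827614, 200.17930984]]), array([  7,   7,  24,  14, 254], dtype=int32))
top win (array([252., 216.]), ((10.0, 8.0), (0.0, 0.0), 0.0), array([[252., 216.],
       [252., 216.],
       [252., 216.],
       [252., 216.]]), array([10,  8,  1,  1,  1], dtype=int32))
tri [509.86386097 226.39532045  62.57195955] [519.37173323 227.92295351  66.        ] [492.39748469 215.8537083   66.        ]
[array([519. , 227.7,  69. ]), array([519. , 227.7,  69. ]), array([519. , 227.7,  69. ]), array([519. , 227.7,  69. ])]
handle top [494.26281883   9.70695834 116.40761785] [-0.42869732  0.05202583] [-0.03024976 -0.18253029] [494.02531942   9.40469796 114.        ] [494.78272549  12.33745056 114.        ]
```

View pics/s2.png

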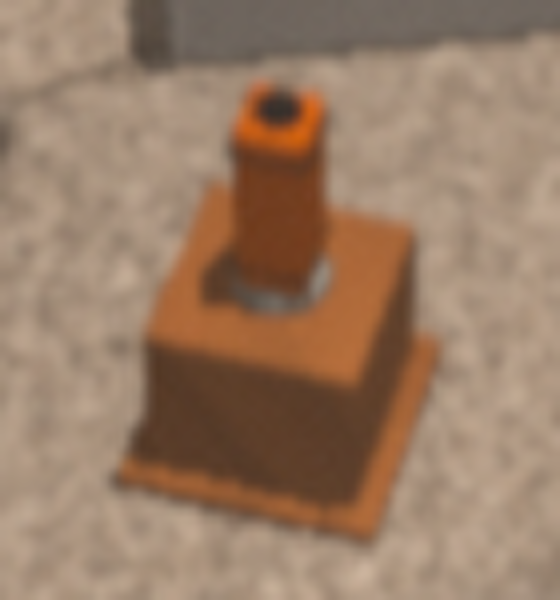

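View pics/t2.png

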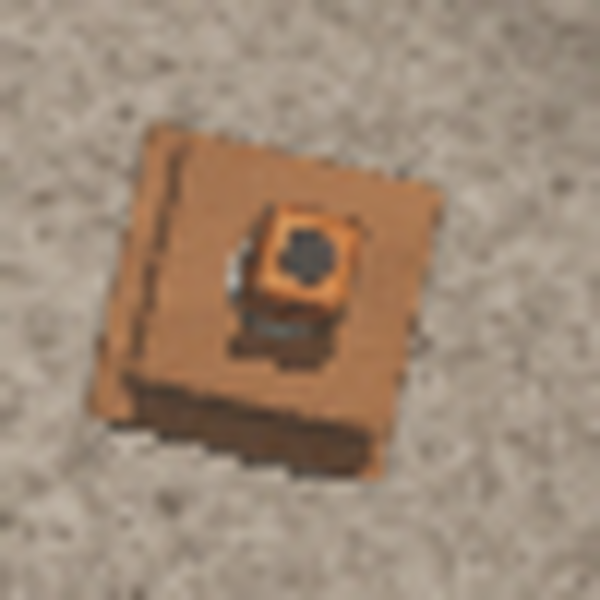

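```bash
cat > fit.py <<'E'
from rig import r
from h import *
from scipy.optimize import minimize
s,t=r.camera_params("side"),r.camera_params("top")
S=cv2.imread("pics/side0.png");T=cv2.imread("pics/top0.png")
F=8
def crop(im,b):
    x,y,w,h=b; return cv2.resize(im[y:y+h,x:x+w],None,fx=F,fy=F,interpolation=cv2.INTER_CUBIC)
def box(c,b,cx,cy,yaw,hx,hy,z0,z1):
    ca,sa=np.cos(yaw),np.sin(yaw)
    pts=[proj(c,[cx+ca*i*hx-sa*j*hy,cy+sa*i*hx+ca*j*hy,z]) for i in(-1,1) for j in(-1,1) for z in(z0,z1)]
    p=(np.array(pts)-b[:2]+.5)*F-.5
    m=np.zeros((b[3]*F,b[2]*F),np.uint8); cv2.fillConvexPoly(m,cv2.convexHull((p*16).astype(np.int32)),1,shift=4); return m>0
def fit(ms,x0,dims,step):
    def cost(p):
        tot=0
        for c,b,m,off in ms:
            q=box(c,b,p[0],p[1],p[2],*dims); tot+=np.sum(q^m)/np.sum(m)
        return tot
    best=None
    for y in np.arange(-45,45,7.5):
        o=minimize(cost,[x0[0],x0[1],np.radians(y)],method="Nelder-Mead",options=dict(initial_simplex=np.array([[x0[0],x0[1],np.radians(y)]]*4)+np.array([[0,0,0],[step,0,0],[0,step,0],[0,0,.15]])))
        if best is None or o.fun<best.fun: best=o
    return best
if __name__=="__main__":
    for nm,c,im,b in(("side",s,S,(235,225,50,50)),("top",t,T,(315,205,40,40))):
        hsv=cv2.cvtColor(crop(im,b),cv2.COLOR_BGR2HSV)
        m=hsv[...,1]>195
        cv2.imwrite(f"pics/m_{nm}.png",np.hstack([(m*255).astype(np.uint8),hsv[...,1]]))
    bs,bt=(235,225,50,50),(315,205,40,40)
E
python3 fit.py; python3 -c "
import cv2,numpy as np
a=cv2.imread('pics/m_side.png');b=cv2.imread('pics/m_top.png')
b=cv2.resize(b,(800,400));a=cv2.resize(a,(500,250))
b=cv2.resize(b,(500,250));cv2.imwrite('pics/m.png',np.vstack([a,b]))"
```

```text
(no output)
```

View pics/m.png

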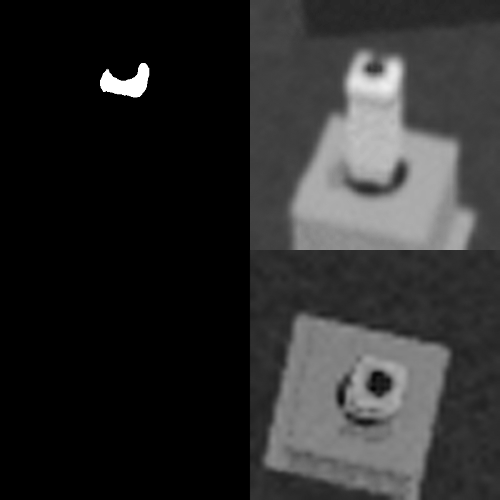

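```bash
cat > f2.py <<'E'
from fit import *
def big(m):
    m=cv2.morphologyEx(m.astype(np.uint8),cv2.MORPH_OPEN,np.ones((9,9)))
    ct=max(cv2.findContours(m,0,1)[0],key=cv2.contourArea); o=np.zeros_like(m); cv2.drawContours(o,[ct],-1,1,-1); return o>0
L=[(s,S,(235,225,50,75)),(t,T,(308,205,47,47))]
hm=[];sm=[]
for c,im,b in L:
    sat=cv2.cvtColor(crop(im,b),cv2.COLOR_BGR2HSV)[...,1]
    q=big(sat>100); hi=np.percentile(sat[q],99); lo=np.median(sat[q]); th=.5*(np.percentile(sat[q],93)+lo) ; print(hi,lo,th)
    hm.append((c,b,big(sat>th),0)); sm.append((c,b,q,0))
    cv2.imwrite(f"pics/hm{len(hm)}.png",np.hstack([hm[-1][2],q]).astype(np.uint8)*255)
for nm,ms,d in(("handle",hm,(10,10,59,114)),("foot",sm,(35,35,0,8))):
    if nm=="foot":
        continue
    for sub in(ms,ms[:1],ms[1:]):
        o=fit(sub,(494,10),d,4); print(nm,o.x[:2],np.degrees(o.x[2]),o.fun)
# dock: corners bezel (z=69) by mask of white bright + window
for nm,c,im,b,bw in(("side",s,S,(230,165,75,70),(254,183,32,20)),("top",t,T,(225,195,68,68),(240,207,36,36))):
    g=cv2.cvtColor(crop(im,b),cv2.COLOR_BGR2HSV)
    print(nm,"plate v",np.percentile(g[...,2],[1,5,10,30,50,70,90]))
E
python3 f2.py; python3 -c "
import cv2,numpy as np
a=cv2.imread('pics/hm1.png');b=cv2.imread('pics/hm2.png')
print(a.shape,b.shape)
cv2.imwrite('pics/hm.png',np.hstack([cv2.resize(a,(400,300)),cv2.resize(b,(400,300))]))"
```

```text
222.0 155.0 170.0
163.0 129.0 134.5
handle [494.64471542   8.95876984] 5.248747399402671 1.657134852388783
handle [491.46066902  18.29661041] 7.876437760113755 1.2008503972250195
handle [497.16616372   8.68218918] -21.443582255527 0.31056190254138494
side plate v [ 58.  79. 105. 119. 167. 176. 218.]
top plate v [ 89.  93.  96. 167. 179. 207. 209.]
(600, 800, 3) (376, 752, 3)
```

View pics/hm.png

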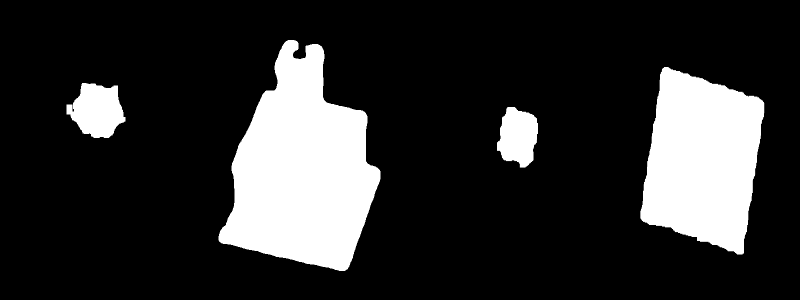

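```bash
cat > ov.py <<'E'
from rig import r
from h import *
import sys
def corners(cx,cy,yaw,h,z):
    a=np.radians(yaw);return [np.array([cx+np.cos(a)*i*h-np.sin(a)*j*h,cy+np.sin(a)*i*h+np.cos(a)*j*h,z]) for i,j in((-1,-1),(1,-1),(1,1),(-1,1))]
def draw(fn,c,b,F,boxes):
    im=cv2.imread(fn);x,y,w,h=b;im=cv2.resize(im[y:y+h,x:x+w],None,fx=F,fy=F,interpolation=cv2.INTER_CUBIC)
    for (cx,cy,yaw,hh,z0,z1,col) in boxes:
        A=[[((proj(c,p)-b[:2]+.5)*F-.5).astype(int).tolist() for p in corners(cx,cy,yaw,hh,z)] for z in(z0,z1)]
        for k in range(4):
            for q in A: cv2.line(im,q[k],q[(k+1)%4],col,1)
            cv2.line(im,A[0][k],A[1][k],col,1)
    return im
E
cat > w.py <<'E'
from ov import *
s,t=r.camera_params("side"),r.camera_params("top")
for nm,c,b,th in(("side",s,(250,178,38,28),90),("top",t,(240,207,36,36),125)):
    im=cv2.imread(f"pics/{nm}0.png");x,y,w,h=b;g=cv2.resize(im[y:y+h,x:x+w].max(2),None,fx=8,fy=8,interpolation=cv2.INTER_CUBIC)
    m=(g<th).astype(np.uint8);ct=max(cv2.findContours(m,0,1)[0],key=cv2.contourArea)
    q=cv2.approxPolyDP(ct,.06*cv2.arcLength(ct,True),True)[:,0]
    q=(q+.5)/8-.5+[x,y]; M=cv2.moments(ct);ce=(np.array([M["m10"],M["m01"]])/M["m00"]+.5)/8-.5+[x,y]
    print(nm,ce,q.tolist(),atz(c,ce,66))
    W=np.array([atz(c,p,67.5) for p in q]); print(W.round(1).tolist(),[float(np.degrees(np.arctan2(*(W[(i+1)%len(W)]-W[i])[1::-1])).round(1)) for i in range(len(W))])
    if nm=="side":a=ce
    else: print(tri(s,a,t,ce))
st=dict(side=((494.3,10.5),),)
bx=[(494.3,10,-13,10,58,114,(255,0,0)),(494.3,10,-13,28,8,54,(0,255,0)),(494.3,10,-13,35,0,8,(255,255,0))]
A=draw("pics/side0.png",s,(225,225,70,75),8,bx);B=draw("pics/top0.png",t,(310,205,50,50),11,bx)
cv2.imwrite("pics/o1.png",A);cv2.imwrite("pics/o2.png",B)
E
python3 w.py
```

```text
side [268.30781638 193.36831944] [[277.9375, 187.0625], [256.4375, 188.1875], [258.3125, 199.8125], [280.1875, 198.5625]] [492.26493675 215.86305952  66.        ]
[[513.7, 241.2, 67.5], [461.7, 231.5, 67.5], [471.3, 187.2, 67.5], [522.3, 196.9, 67.5]] [-169.5, -77.8, 10.7, 101.0]
top [257.78237703 225.56542749] [[265.9375, 213.3125], [245.6875, 217.3125], [249.3125, 237.9375], [270.0625, 233.8125]] [494.34399794 211.71139809  66.        ]
[[527.4, 191.1, 67.5], [515.2, 244.4, 67.5], [460.8, 232.8, 67.5], [473.3, 178.5, 67.5]] [102.9, -168.0, -77.1, 13.2]
[493.52314134 211.40712036  69.72084851]
```

View pics/o1.png

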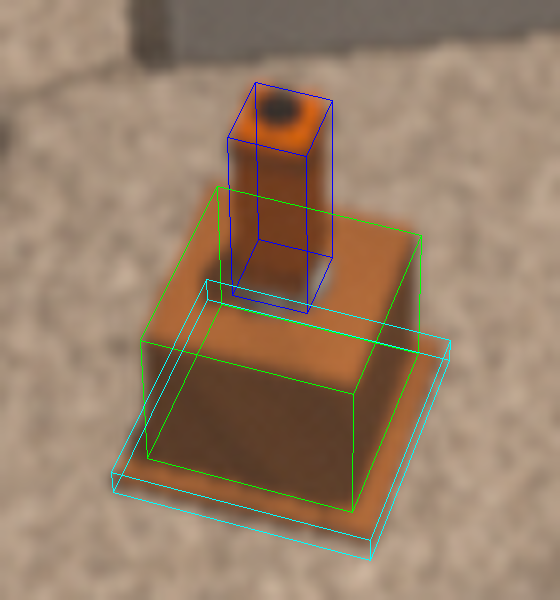

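View pics/o2.png

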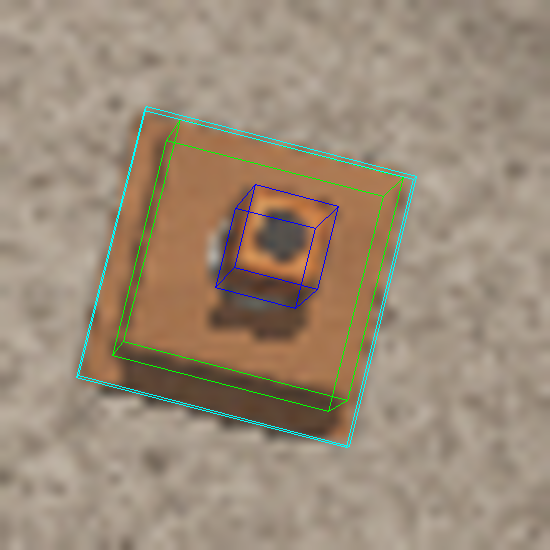

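```bash
python3 - <<'E'
from ov import *
s,t=r.camera_params("side"),r.camera_params("top")
for a in((303,163),(303,130),(325,0)):
  for b in((330,133),(340,70),(125,180)):
    X=tri(s,a,t,b);print(a,b,X.round(),(proj(s,X)-a).round(1),(proj(t,X)-b).round(1))
for n,a,z in(("salt",(295,187),80),("salt base",(295,190),0),("mandarin",(396.5,258),28),("jar",(174,198),80)):print(n,atz(t,a,z))
for n,a in(("handle",(335.2,225.9)),):print(n,atz(t,a,114),atz(s,(259.3,237.7),114),tri(s,(259.3,237.7),t,a))
bx=[(494.8,11,-5,10,58,114,(255,0,0)),(494.8,11,-13,28,8,54,(0,255,0))]
A=draw("pics/side0.png",s,(225,225,70,75),8,bx);B=draw("pics/top0.png",t,(310,205,50,50),8,bx)
B=cv2.copyMakeBorder(B,0,200,0,0,0);A=A[:600]
A=cv2.resize(A,None,fx=.7,fy=.7);B=B[:420]
cv2.imwrite("pics/o3.png",np.hstack([A[:420],np.vstack([B,np.zeros((max(0,420-len(B)),B.shape[1],3),np.uint8)])[:420]]))
dx=[(494,212.5,12,29,66,69,(0,0,255)),(494,212.5,12,61,0,69,(255,0,0))]
A=draw("pics/side0.png",s,(230,165,75,75),5,dx);B=draw("pics/top0.png",t,(225,190,75,75),5,dx)
cv2.imwrite("pics/o4.png",np.hstack([A,B]))
o=r.observe();print(o["tcp_rot"],R.from_quat(o["tcp_rot"]).as_matrix().round(3))
E
```

```text
(303, 163) (330, 133) [645.  37. 309.] [ 47.6 -13.1] [ 2.9 17.2]
(303, 163) (340, 70) [727.   9. 389.] [112.9 -46.9] [10.3 33. ]
(303, 163) (125, 180) [ 614.  622. -102.] [11.1 -1.5] [0.2 7. ]
(303, 130) (330, 133) [633.  42. 364.] [ 44.6 -12. ] [ 2.3 16.5]
(303, 130) (340, 70) [712.  17. 431.] [108.5 -44.4] [ 8.6 33.2]
(303, 130) (125, 180) [594. 574.  50.] [ 8.5 -1.2] [0.2 5.4]
(325, 0) (330, 133) [607.  60. 532.] [19.3 -3.5] [-0.  8.]
(325, 0) (340, 70) [676.  45. 562.] [ 78.3 -25.4] [ 0.8 28.2]
(325, 0) (125, 180) [563. 453. 438.] [-15.3   0.8] [ -0.  -10.5]
salt [598.16666487 116.15345145  80.        ]
salt base [603.14789365 115.14048731   0.        ]
mandarin [ 420.47379499 -164.25088111   28.        ]
jar [559.59685371 433.86900719  80.        ]
handle [494.75180812  10.95421576 114.        ] [493.16063814  14.67588066 114.        ] [494.11482563  11.21545903 117.57846   ]
[ 8.39197165e-01 -5.43827287e-01  5.24554338e-06  2.09818435e-05] [[ 0.409 -0.913 -0.   ]
 [-0.913 -0.409 -0.   ]
 [ 0.     0.    -1.   ]]
```

View pics/o3.png

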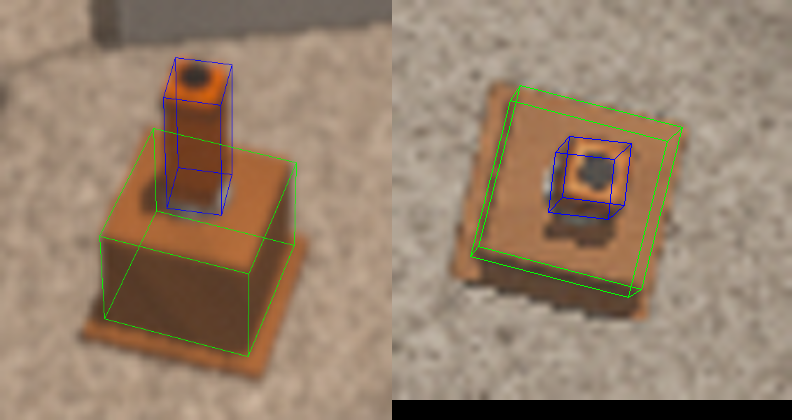

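View pics/o4.png

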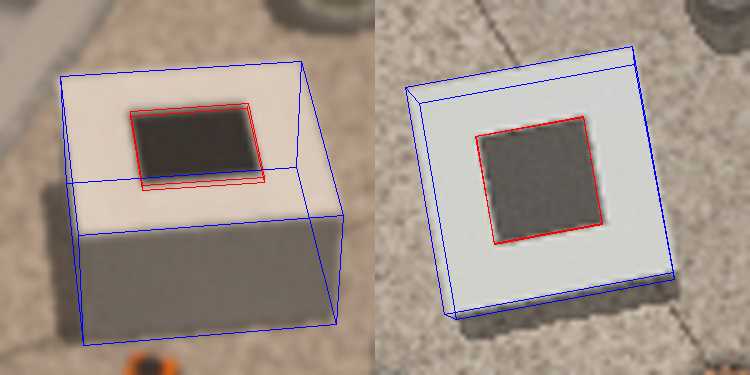

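>>> {"method": "arm_command", "body": {
  "plan": "0 0 0 -15 -15 0 60;0 0 0 -28 -28 0 60;0 0 0 -30 -30 0 60;0 0 0 -30 -30 0 60;0 0 0 -30 -30 0 60;0 0 0 -30 -30 0 60;0 0 0 -30 -30 0 60;0 0 0 -30 -30 0 60",
  "newtons": 30
}}

```text
clock: 1.5
position: [378.3, -297.1, 205.7]
tcp_rot: [0.839, -0.544, 0.0, 0.0]
ft_force: [0.9, 0.5, 0.2]
grip_width: 0.641
```

>>> {"method": "arm_command", "body": {
  "plan": "0 0 0 -30 -30 0 60;0 0 0 -30 -30 0 60;0 0 0 -30 -30 0 60;0 0 0 -30 -30 0 60;0 0 0 -30 -30 0 60;0 0 0 -30 -30 0 60;0 0 0 -30 -30 0 60;0 0 0 -25 -23 0 60"
}}

```text
clock: 2.3
position: [495.2, 13.2, 205.8]
tcp_rot: [0.84, -0.543, 0.0, -0.0]
ft_force: [0.4, -0.7, -0.1]
grip_width: 0.639
```

>>> {"method": "arm_command", "body": {
  "plan": "0 0 -7.6 0 0 0 60;0 0 -7.6 0 0 0 60;0 0 -7.6 0 0 0 60;0 0 -7.6 0 0 0 60;0 0 -7.6 0 0 0 60;0 0 -7.6 0 0 0 60;0 0 -7.6 0 0 0 60;0 0 -7.6 0 0 0 60"
}}

```text
clock: 3.1
position: [494.7, 11.0, 205.6]
tcp_rot: [0.999, -0.042, 0.0, 0.0]
ft_force: [0.4, 1.1, 0.2]
grip_width: 0.643
```

>>> {"method": "arm_command", "body": {
  "plan": "0 0 0 0 0 0 60;0 0 0 0 0 0 60"
}}

```text
clock: 3.3
position: [494.7, 11.0, 205.6]
tcp_rot: [0.999, -0.046, 0.0, 0.0]
ft_force: [-0.1, 0.3, -0.2]
grip_width: 0.641
```

>>> {"method": "arm_command", "body": {
  "plan": "0 0 0 0 0 30 60;0 0 0 0 0 30 60;0 0 0 0 0 15 60;0 0 0 0 0 0 60"
}}

```text
clock: 3.7
position: [492.7, 11.4, 127.9]
tcp_rot: [0.999, -0.045, -0.003, -0.0]
ft_force: [0.3, 0.1, 0.6]
grip_width: 0.64
```

```bash
python3 - <<'E'
from rig import r
import cv2,numpy as np
a=r.camera("side");b=r.camera("top");print(r.observe()["position"])
A=cv2.resize(a[170:300,200:330],None,fx=3,fy=3);B=cv2.resize(b[160:290,270:400],None,fx=3,fy=3)
cv2.imwrite("pics/p1.png",np.hstack([A,B]))
E
```

```text
[494.97978139  10.93947692 130.97845837]
```

View pics/p1.png

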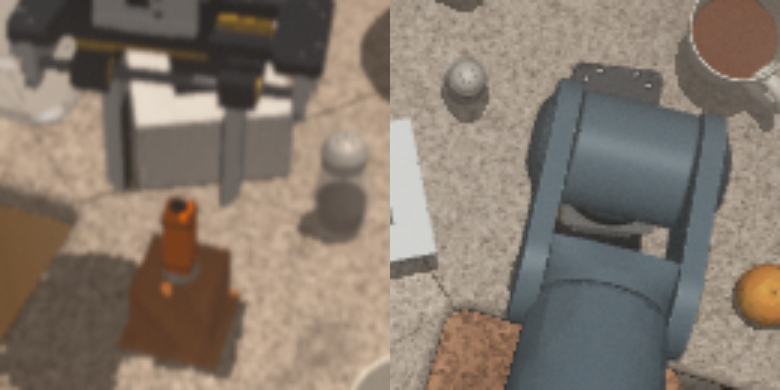

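>>> {"method": "arm_command", "body": {
  "plan": "0 0 0 0 0 25 60;0 0 0 0 0 25 60;0 0 0 0 0 8 60;0 0 0 0 0 0 60;0 0 0 0 0 0 10;0 0 0 0 0 0 10;0 0 0 0 0 0 10;0 0 0 0 0 0 10"
}}

```text
clock: 4.6
position: [495.1, 11.0, 73.2]
tcp_rot: [0.999, -0.044, 0.001, 0.0]
ft_force: [-0.6, -0.6, -0.2]
grip_width: 0.335
```

>>> {"method": "arm_command", "body": {
  "plan": "0 0 0 0 0 0 10;0 0 0 0 0 0 10;0 0 0 0 0 0 10;0 0 0 0 0 0 10"
}}

```text
clock: 5.0
position: [494.8, 11.0, 72.7]
tcp_rot: [0.999, -0.044, 0.0, 0.0]
ft_force: [-0.7, -0.2, 2.1]
grip_width: 0.21
```

```bash
python3 - <<'E'
from rig import r
import cv2,numpy as np
a=r.camera("side");print(r.observe())
cv2.imwrite("pics/p2.png",cv2.resize(a[170:300,200:330],None,fx=4,fy=4))
E
```

```text
{'clock': 5.05, 'joint_positions': array([-2.07297577e-01,  5.03640883e-02,  2.04025031e+00, -3.60468692e-05,
        1.05063096e+00, -1.18493690e-01]), 'joint_vel': array([-1.10663771e-04,  6.26877771e-04, -6.79927753e-05,  2.83787025e-04,
        3.09662833e-04, -2.10127746e-03]), 'effort': array([-7.98051828e-02, -2.78564608e+01, -2.60330522e+01,  6.36249804e-02,
       -1.34354252e-01,  1.19658111e-02]), 'position': array([494.86858237,  10.97427635,  72.74147964]), 'tcp_rot': array([ 9.99014778e-01, -4.43784080e-02,  1.68808702e-04,  4.35950262e-05]), 'ft_force': array([ 0.24331147, -0.03949313,  2.43810018]), 'torque': array([-0.00373424,  0.07716205,  0.00617427]), 'grip_width': 0.21574478992344479}
```

View pics/p2.png

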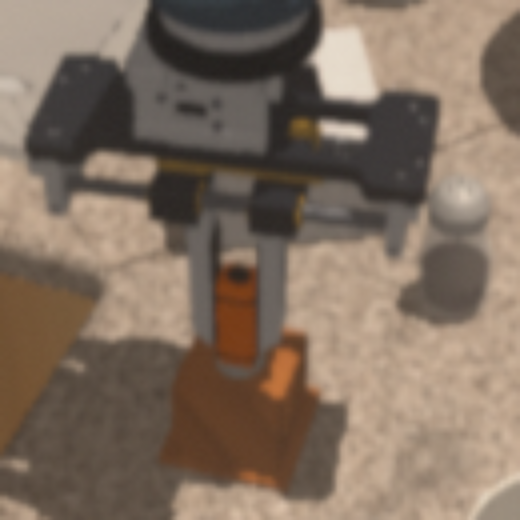

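>>> {"method": "arm_command", "body": {
  "plan": "0 0 0 0 0 -10 10;0 0 0 0 0 -20 10;0 0 0 0 0 -30 10;0 0 0 0 0 -30 10;0 0 0 0 0 0 10;0 0 0 0 0 0 10",
  "newtons": 60
}}

```text
clock: 5.65
position: [494.7, 11.0, 162.5]
tcp_rot: [0.999, -0.044, 0.0, 0.0]
ft_force: [0.8, 0.6, -1.4]
grip_width: 0.212
```

>>> {"method": "arm_command", "body": {
  "plan": "0 0 0 -1.4 -15.6 0 10;0 0 0 -3 -30 0 10;0 0 0 -3 -35 0 10;0 0 0 -3 -35 0 10;0 0 0 -3 -35 0 10;0 0 0 -3 -30 0 10;0 0 0 -2.4 -20 0 10;0 0 0 0 0 0 10"
}}

```text
clock: 6.45
position: [491.9, 214.0, 160.0]
tcp_rot: [0.999, -0.043, -0.002, 0.0]
ft_force: [0.2, 0.4, -1.6]
grip_width: 0.209
```

>>> {"method": "arm_command", "body": {
  "plan": "0 0 -5.7 0 0 0 10;0 0 -5.7 0 0 0 10;0 0 -5.7 0 0 0 10;0 0 0 0 0 0 10;0 0 0 0 0 0 10;0 0 0 0 0 0 10"
}}

```text
clock: 7.05
position: [493.4, 212.0, 161.9]
tcp_rot: [0.995, 0.104, -0.001, 0.0]
ft_force: [-0.1, 0.3, -0.7]
grip_width: 0.217
```

```bash
python3 - <<'E'
from rig import r
import cv2,numpy as np
a=r.camera("side");b=r.camera("top");o=r.observe();print(o)
cv2.imwrite("pics/side3.png",a)
cv2.imwrite("pics/p3.png",cv2.resize(a[110:240,200:330],None,fx=4,fy=4,interpolation=cv2.INTER_CUBIC))
E
```

```text
{'clock': 7.15, 'joint_positions': array([ 1.94962206e-01,  2.57021096e-02,  1.88283450e+00, -4.80658817e-05,
        1.23352534e+00, -1.35356514e-02]), 'joint_vel': array([ 0.00320666, -0.00316584, -0.00289803,  0.00194668,  0.00128574,
       -0.00065787]), 'effort': array([-5.84757433e-02, -3.15704477e+01, -3.04878581e+01,  6.89973403e-02,
        1.95038575e-02,  9.32825846e-03]), 'position': array([493.62255508, 212.23736657, 162.19106476]), 'tcp_rot': array([ 9.94570144e-01,  1.04068117e-01, -2.31631027e-04,  4.38405481e-05]), 'ft_force': array([-0.48943041,  0.45379559, -0.56195731]), 'torque': array([-0.03371471, -0.08888959,  0.02159649]), 'grip_width': 0.21294951131799228}
```

View pics/p3.png

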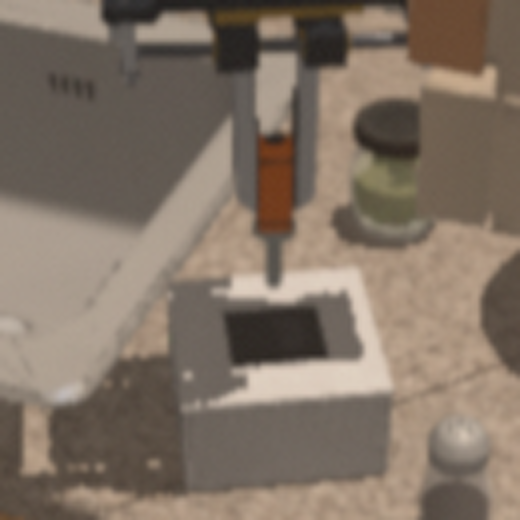

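```bash
python3 - <<'E'
from rig import r
from h import *
s=r.camera_params("side")
print(proj(s,[493.6,212.2,103.5]),atz(s,(268.2,180.5),103.5), atz(s,(268.31,193.37),66))
E
```

```text
[268.77806977 181.78101843] [491.78560785 217.0990865  103.5       ] [492.27077997 215.85704918  66.        ]
```

>>> {"method": "arm_command", "body": {
  "plan": "0 0 0 -15 14 15 10;0 0 0 0 0 13 10;0 0 0 0 0 6 10;0 0 0 0 0 0 10;0 0 0 0 0 0 10;0 0 0 0 0 0 10"
}}

```text
clock: 7.75
position: [482.7, 196.0, 129.1]
tcp_rot: [0.995, 0.105, 0.001, -0.0]
ft_force: [-0.0, -0.2, -1.4]
grip_width: 0.212
```

>>> {"method": "arm_command", "body": {
  "plan": "0 0 0 0 0 1 10;0 0 0 0 0 1 10;0 0 0 0 0 1 10;0 0 0 0 0 0 10;0 0 0 0 0 0 10;0 0 0 0 0 0 10"
}}

```text
clock: 8.35
position: [482.0, 195.7, 125.5]
tcp_rot: [0.995, 0.105, 0.0, -0.0]
ft_force: [-0.4, -0.5, -1.3]
grip_width: 0.213
```

>>> {"method": "arm_command", "body": {
  "plan": "0 0 0 0 0 1 10;0 0 0 0 0 1 10;0 0 0 0 0 0 10;0 0 0 0 0 0 10;0 0 0 0 0 0 10"
}}

```text
clock: 8.85
position: [482.1, 195.7, 123.7]
tcp_rot: [0.995, 0.105, 0.0, 0.0]
ft_force: [0.6, -0.5, 1.6]
grip_width: 0.21
```

>>> {"method": "arm_command", "body": {
  "plan": "0 0 0 0 0 1 10;0 0 0 0 0 1 10;0 0 0 0 0 0 10;0 0 0 0 0 0 10"
}}

```text
clock: 9.25
position: [482.1, 195.7, 121.7]
tcp_rot: [0.995, 0.105, 0.0, 0.0]
ft_force: [-0.4, -0.0, 3.4]
grip_width: 0.212
```

```bash
python3 - <<'E'
from rig import r
for _ in range(3):
    r.camera("side");o=r.observe();print(o["clock"],o["position"].round(2),o["ft_force"].round(2))
E
```

```text
9.3 [482.12 195.67 121.66] [-0.84 -0.57  3.54]
9.35 [482.11 195.65 121.64] [-0.66 -1.16  4.22]
9.4 [482.1  195.66 121.63] [-0.54 -0.63  4.06]
```

>>> {"method": "arm_command", "body": {
  "plan": "0 0 0 1 0 0 10;0 0 0 1 0 0 10;0 0 0 0 -1 0 10;0 0 0 0 -1.5 0 10;0 0 0 0 -1.5 0 10;0 0 0 0 -1.5 0 10;0 0 0 0 -1.5 0 10",
  "newtons": 50
}}

```text
clock: 10.1
position: [483.2, 203.0, 121.8]
tcp_rot: [0.995, 0.105, 0.001, 0.0]
ft_force: [1.5, -3.6, 3.8]
grip_width: 0.21
```

>>> {"method": "arm_command", "body": {
  "plan": "0 0 0 0 0 -0.8 10;0 0 0 0 -1.5 0 10;0 0 0 0 -1.5 0 10;0 0 0 0 -1.5 0 10;0 0 0 0 -1.5 0 10",
  "newtons": 60
}}

```text
clock: 10.6
position: [481.3, 208.9, 122.3]
tcp_rot: [0.995, 0.105, 0.0, 0.0]
ft_force: [0.5, -3.3, 3.3]
grip_width: 0.213
```

```bash
python3 - <<'E'
from rig import r
import cv2
a=r.camera("side");o=r.observe();print(o["position"],o["ft_force"],o["torque"])
cv2.imwrite("pics/p4.png",cv2.resize(a[110:240,200:330],None,fx=4,fy=4,interpolation=cv2.INTER_CUBIC))
E
```

```text
[481.15202389 209.06721558 122.24636094] [ 0.35913877 -1.83956637  3.20007376] [-0.47897708 -0.24651153  0.04389721]
```

View pics/p4.png

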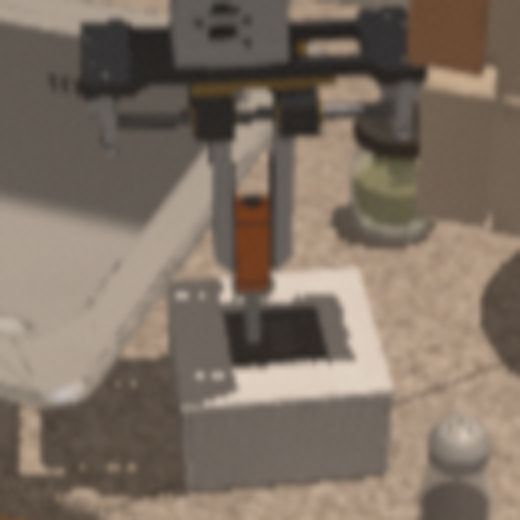

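>>> {"method": "arm_command", "body": {
  "plan": "0 0 0 0 -1.5 0 10;0 0 0 0 -1.5 0 10;0 0 0 0 -1.5 0 10;0 0 0 0 -1.5 0 10;0 0 0 0 -1.5 0 10"
}}

```text
clock: 11.15
position: [479.6, 216.3, 122.2]
tcp_rot: [0.995, 0.105, -0.0, 0.0]
ft_force: [1.1, -2.6, 3.4]
grip_width: 0.215
```

>>> {"method": "arm_command", "body": {
  "plan": "0 0 0 0 -1.5 0 10;0 0 0 0 -1.5 0 10;0 0 0 0 -1.5 0 10;0 0 0 0 -1.5 0 10;0 0 0 0 -1.5 0 10"
}}

```text
clock: 11.65
position: [478.0, 223.6, 122.2]
tcp_rot: [0.995, 0.105, -0.0, -0.0]
ft_force: [0.7, -3.0, 3.2]
grip_width: 0.212
```

>>> {"method": "arm_command", "body": {
  "plan": "0 0 0 1.1 0 0 10;0 0 0 1.1 0 0 10;0 0 0 0 1.5 0 10;0 0 0 0 1.5 0 10;0 0 0 0 1.5 0 10;0 0 0 0 1.5 0 10"
}}

```text
clock: 12.25
position: [481.9, 218.5, 122.5]
tcp_rot: [0.995, 0.105, 0.001, -0.001]
ft_force: [-0.9, 3.1, 3.1]
grip_width: 0.211
```

>>> {"method": "arm_command", "body": {
  "plan": "0 0 0 0 1.5 0 10;0 0 0 0 1.5 0 10;0 0 0 0 1.5 0 10;0 0 0 0 1.5 0 10;0 0 0 0 1.5 0 10"
}}

```text
clock: 12.75
position: [483.3, 210.6, 122.4]
tcp_rot: [0.995, 0.105, 0.0, -0.0]
ft_force: [0.0, 3.2, 3.7]
grip_width: 0.211
```

>>> {"method": "arm_command", "body": {
  "plan": "0 0 0 0 1.5 0 10;0 0 0 0 1.5 0 10;0 0 0 0 1.5 0 10;0 0 0 0 1.5 0 10;0 0 0 0 1.5 0 10"
}}

```text
clock: 13.25
position: [484.6, 203.3, 122.2]
tcp_rot: [0.995, 0.105, -0.0, -0.0]
ft_force: [-0.5, 3.2, 3.0]
grip_width: 0.214
```

>>> {"method": "arm_command", "body": {
  "plan": "0 0 0 0 1.5 0 10;0 0 0 0 1.5 0 10;0 0 0 0 1.5 0 10;0 0 0 0 1.5 0 10;0 0 0 0 1.2 0 10"
}}

```text
clock: 13.75
position: [486.1, 196.2, 122.2]
tcp_rot: [0.995, 0.105, -0.0, 0.0]
ft_force: [-0.2, 3.7, 2.9]
grip_width: 0.208
```

>>> {"method": "arm_command", "body": {
  "plan": "0 0 0 1.1 0 0 10;0 0 0 1.1 0 0 10;0 0 0 0 -1.5 0 10;0 0 0 0 -1.5 0 10;0 0 0 0 -1.5 0 10;0 0 0 0 -1.5 0 10"
}}

```text
clock: 14.35
position: [487.7, 202.4, 122.5]
tcp_rot: [0.995, 0.105, 0.001, 0.0]
ft_force: [-0.2, -2.8, 2.2]
grip_width: 0.216
```

>>> {"method": "arm_command", "body": {
  "plan": "0 0 0 0 -1.5 0.3 10;0 0 0 0 -1.5 0 10;0 0 0 0 -1.5 0 10;0 0 0 0 -1.5 0 10;0 0 0 0 -1.5 0 10"
}}

```text
clock: 14.85
position: [485.6, 210.1, 122.1]
tcp_rot: [0.995, 0.105, 0.0, 0.0]
ft_force: [1.1, -2.8, 2.5]
grip_width: 0.212
```

>>> {"method": "arm_command", "body": {
  "plan": "0 0 0 0 -1.5 0 10;0 0 0 0 -1.5 0 10;0 0 0 0 -1.5 0 10;0 0 0 0 -1.5 0 10;0 0 0 0 -1.5 0 10"
}}

```text
clock: 15.35
position: [483.8, 217.4, 121.9]
tcp_rot: [0.995, 0.105, -0.0, 0.0]
ft_force: [0.1, -2.3, 3.6]
grip_width: 0.213
```

>>> {"method": "arm_command", "body": {
  "plan": "0 0 0 0 -1.5 0 10;0 0 0 0 -1.5 0 10;0 0 0 0 -1.5 0 10;0 0 0 0 -1.5 0 10;0 0 0 0 -0.9 0 10"
}}

```text
clock: 15.85
position: [482.4, 224.3, 121.9]
tcp_rot: [0.995, 0.105, -0.0, -0.0]
ft_force: [0.3, -2.2, 3.1]
grip_width: 0.214
```

>>> {"method": "arm_command", "body": {
  "plan": "0 0 0 1.1 0 0 10;0 0 0 1.1 0 0 10;0 0 0 0 1.5 0 10;0 0 0 0 1.5 0 10;0 0 0 0 1.5 0 10;0 0 0 0 1.5 0 10"
}}

```text
clock: 16.45
position: [486.2, 219.3, 122.2]
tcp_rot: [0.995, 0.105, 0.001, -0.001]
ft_force: [-1.5, 4.2, 3.3]
grip_width: 0.21
```

>>> {"method": "arm_command", "body": {
  "plan": "0 0 0 0 1.5 0 10;0 0 0 0 1.5 0 10;0 0 0 0 1.5 0 10;0 0 0 0 1.5 0 10;0 0 0 0 1.5 0 10"
}}

```text
clock: 16.95
position: [487.6, 211.3, 122.1]
tcp_rot: [0.995, 0.105, 0.0, -0.0]
ft_force: [-0.3, 3.4, 3.3]
grip_width: 0.211
```

>>> {"method": "arm_command", "body": {
  "plan": "0 0 0 0 1.5 0 10;0 0 0 0 1.5 0 10;0 0 0 0 1.5 0 10;0 0 0 0 1.5 0 10;0 0 0 0 1.5 0 10"
}}

```text
clock: 17.45
position: [489.0, 203.9, 121.9]
tcp_rot: [0.995, 0.105, -0.0, 0.0]
ft_force: [-0.4, 3.5, 3.6]
grip_width: 0.215
```

>>> {"method": "arm_command", "body": {
  "plan": "0 0 0 0 1.5 0 10;0 0 0 0 1.5 0 10;0 0 0 0 1.5 0 10;0 0 0 0 1.5 0 10;0 0 0 0 1.5 0 10"
}}

```text
clock: 17.95
position: [490.6, 196.5, 121.9]
tcp_rot: [0.995, 0.105, -0.0, 0.0]
ft_force: [-0.8, 2.9, 2.8]
grip_width: 0.21
```

>>> {"method": "arm_command", "body": {
  "plan": "0 0 0 1.1 0 0 10;0 0 0 1.1 0 0 10;0 0 0 0 -1.5 0 10;0 0 0 0 -1.5 0 10;0 0 0 0 -1.5 0 10;0 0 0 0 -1.5 0 10"
}}

```text
clock: 18.55
position: [492.2, 202.6, 122.2]
tcp_rot: [0.995, 0.105, 0.001, 0.001]
ft_force: [0.2, -2.7, 4.5]
grip_width: 0.214
```

>>> {"method": "arm_command", "body": {
  "plan": "0 0 0 0 -1.5 0 10;0 0 0 0 -1.5 0 10;0 0 0 0 -1.5 0 10;0 0 0 0 -1.5 0 10;0 0 0 0 -1.5 0 10"
}}

```text
clock: 19.05
position: [490.1, 210.5, 122.1]
tcp_rot: [0.995, 0.105, 0.0, 0.0]
ft_force: [0.8, -2.7, 3.7]
grip_width: 0.21
```

>>> {"method": "arm_command", "body": {
  "plan": "0 0 0 0 -1.5 0 10;0 0 0 0 -1.5 0 10;0 0 0 0 -1.5 0 10;0 0 0 0 -1.5 0 10;0 0 0 0 -1.5 0 10"
}}

```text
clock: 19.55
position: [488.2, 217.8, 121.9]
tcp_rot: [0.995, 0.105, -0.0, 0.0]
ft_force: [0.5, -3.0, 3.1]
grip_width: 0.216
```

>>> {"method": "arm_command", "body": {
  "plan": "0 0 0 0 -1.5 0 10;0 0 0 0 -1.5 0 10;0 0 0 0 -1.5 0 10;0 0 0 0 -1.5 0 10;0 0 0 0 -1.5 0 10"
}}

```text
clock: 20.05
position: [486.7, 225.1, 121.9]
tcp_rot: [0.995, 0.105, -0.0, -0.0]
ft_force: [1.1, -2.9, 2.6]
grip_width: 0.215
```

>>> {"method": "arm_command", "body": {
  "plan": "0 0 0 1.1 0 0 10;0 0 0 1.1 0 0 10;0 0 0 0 1.5 0 10;0 0 0 0 1.5 0 10;0 0 0 0 1.5 0 10;0 0 0 0 1.5 0 10"
}}

```text
clock: 20.65
position: [490.5, 220.1, 122.1]
tcp_rot: [0.995, 0.105, 0.001, -0.001]
ft_force: [-1.0, 2.9, 3.4]
grip_width: 0.213
```

>>> {"method": "arm_command", "body": {
  "plan": "0 0 0 0 1.5 0 10;0 0 0 0 1.5 0 10;0 0 0 0 1.5 0 10;0 0 0 0 1.5 0 10;0 0 0 0 1.5 0 10"
}}

```text
clock: 21.15
position: [492.0, 212.3, 122.1]
tcp_rot: [0.995, 0.104, 0.0, -0.0]
ft_force: [0.6, 3.3, 2.7]
grip_width: 0.211
```

>>> {"method": "arm_command", "body": {
  "plan": "0 0 0 0 1.5 0 10;0 0 0 0 1.5 0 10;0 0 0 0 1.5 0 10;0 0 0 0 1.5 0 10;0 0 0 0 1.5 0 10"
}}

```text
clock: 21.65
position: [493.2, 204.8, 121.9]
tcp_rot: [0.995, 0.105, -0.0, -0.0]
ft_force: [-0.6, 3.5, 3.4]
grip_width: 0.21
```

>>> {"method": "arm_command", "body": {
  "plan": "0 0 0 0 1.5 0 10;0 0 0 0 1.5 0 10;0 0 0 0 1.5 0 10;0 0 0 0 1.5 0 10;0 0 0 0 1.5 0 10"
}}

```text
clock: 22.15
position: [494.8, 197.4, 121.9]
tcp_rot: [0.995, 0.105, -0.0, 0.0]
ft_force: [-1.0, 2.3, 3.5]
grip_width: 0.211
```

>>> {"method": "arm_command", "body": {
  "plan": "0 0 0 1.1 0 0 10;0 0 0 1.1 0 0 10;0 0 0 0 -1.5 0 10;0 0 0 0 -1.5 0 10;0 0 0 0 -1.5 0 10;0 0 0 0 -1.5 0 10"
}}

```text
clock: 22.75
position: [496.4, 203.6, 122.2]
tcp_rot: [0.995, 0.105, 0.001, 0.001]
ft_force: [-0.5, -4.0, 2.8]
grip_width: 0.212
```

>>> {"method": "arm_command", "body": {
  "plan": "0 0 0 0 -1.5 0 10;0 0 0 0 -1.5 0 10;0 0 0 0 -1.5 0 10;0 0 0 0 -1.5 0 10;0 0 0 0 -1.5 0 10"
}}

```text
clock: 23.25
position: [494.3, 211.7, 122.0]
tcp_rot: [0.995, 0.105, 0.0, -0.0]
ft_force: [0.0, -0.2, 3.7]
grip_width: 0.211
```

>>> {"method": "arm_command", "body": {
  "plan": "0 0 0 0 -1.5 0 10;0 0 0 0 -1.5 0 10;0 0 0 0 -1.5 0 10;0 0 0 0 -1.5 0 10;0 0 0 0 -1.5 0 10"
}}

```text
clock: 23.75
position: [492.7, 218.5, 121.9]
tcp_rot: [0.995, 0.105, 0.0, 0.0]
ft_force: [1.6, -2.5, 1.1]
grip_width: 0.212
```

```bash
python3 - <<'E'
from rig import r
import cv2
for _ in range(4):
    a=r.camera("side");o=r.observe();print(o["position"].round(2),o["ft_force"].round(2),o["torque"].round(3))
cv2.imwrite("pics/p5.png",cv2.resize(a[110:240,200:330],None,fx=4,fy=4,interpolation=cv2.INTER_CUBIC))
E
```

```text
[492.64 218.76 121.9 ] [ 1.02 -1.4   3.62] [-0.389 -0.426  0.063]
[492.63 218.78 121.88] [ 0.91 -2.22  1.96] [-0.343 -0.481 -0.009]
[492.67 218.8  121.96] [ 1.48 -1.08  1.88] [-0.304 -0.451  0.012]
[492.67 218.78 121.97] [ 1.18 -0.89  2.04] [-0.309 -0.422  0.005]
```

View pics/p5.png

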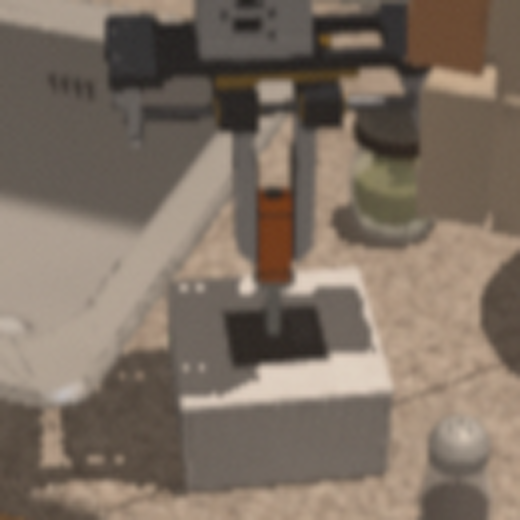

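>>> {"method": "arm_command", "body": {
  "plan": "0 0 0 0 0 1 10;0 0 0 0 0 1 10;0 0 0 0 0 0 10"
}}

```text
clock: 24.25
position: [492.8, 218.7, 120.2]
tcp_rot: [0.995, 0.105, 0.0, -0.0]
ft_force: [1.3, -1.1, 3.3]
grip_width: 0.211
```

```bash
python3 - <<'E'
from rig import r
for _ in range(3):
    a=r.camera("side");o=r.observe();print(o["position"].round(2),o["ft_force"].round(2),o["torque"].round(3))
E
```

```text
[492.82 218.73 120.2 ] [ 1.22 -0.48  4.47] [-0.175 -0.314 -0.036]
[492.85 218.7  120.23] [ 1.25 -0.11  3.2 ] [-0.14  -0.331  0.031]
[492.81 218.67 120.17] [ 0.32 -1.11  2.94] [-0.115 -0.374  0.019]
```

>>> {"method": "arm_command", "body": {
  "plan": "0 0 0 0 0 1 10;0 0 0 0 0 1 10;0 0 0 0 0 0 10"
}}

```text
clock: 24.7
position: [492.9, 218.7, 118.3]
tcp_rot: [0.995, 0.105, 0.0, -0.0]
ft_force: [0.4, -0.3, 5.7]
grip_width: 0.212
```

```bash
python3 - <<'E'
from rig import r
for _ in range(3):
    a=r.camera("side");o=r.observe();print(o["position"].round(2),o["ft_force"].round(2),o["torque"].round(3))
E
```

```text
[492.93 218.67 118.33] [ 0.32 -1.39  5.84] [-0.226 -0.262  0.018]
[492.92 218.68 118.36] [-0.55 -0.04  5.07] [-0.17  -0.294 -0.004]
[492.93 218.68 118.38] [ 1.73 -0.47  5.81] [-0.129 -0.295 -0.039]
```

```bash
python3 - <<'E'
from rig import r
from h import *
s=r.camera_params("side")
for X in([492.65,218.8,121.95-58.7],[492.65,218.8,66],[492.65,214,63.2],[492.65,218.8,121.95+47.3],[492.65,214,66]):print(X,((proj(s,X)+[-.6,-1.3]-[200,110]+.5)*4-.5).round(1))
print("p4",((proj(s,[481.15,209.07,122.25-58.7])+[-.6,-1.3]-[200,110]+.5)*4-.5).round(1))
a=r.camera("side");cv2.imwrite("pics/p6.png",cv2.resize(a[150:210,240:300],None,fx=10,fy=10,interpolation=cv2.INTER_CUBIC))
E
```

```text
[492.65, 218.8, 63.25] [273.4 330.4]
[492.65, 218.8, 66] [273.4 326.8]
[492.65, 214, 63.2] [272.7 335.4]
[492.65, 218.8, 169.25] [274.  182.2]
[492.65, 214, 66] [272.7 331.7]
p4 [252.9 338.8]
```

View pics/p6.png

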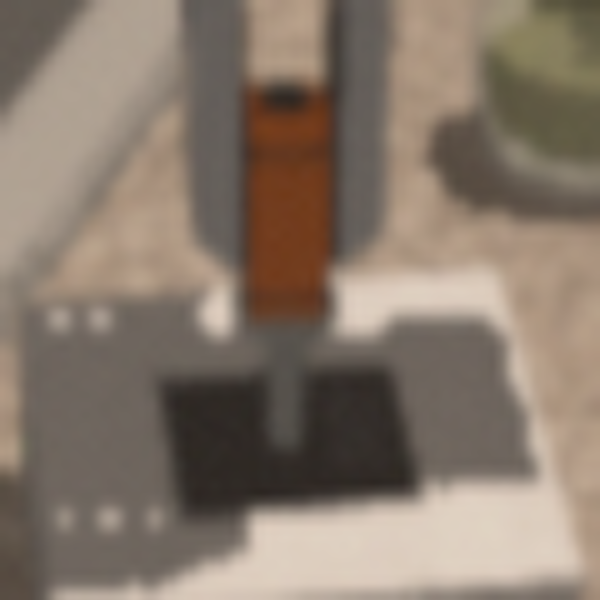

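>>> {"method": "arm_command", "body": {
  "plan": "0 0 0 0 0 -1 10;0 0 0 0 0 -1 10;0 0 0 0 1 0 10;0 0 0 0 1 0 10;0 0 0 0 0 0 10;0 0 0 0 0 0 10"
}}

```text
clock: 25.5
position: [493.1, 216.6, 119.8]
tcp_rot: [0.995, 0.105, 0.0, 0.0]
ft_force: [1.8, -0.1, 3.2]
grip_width: 0.212
```

>>> {"method": "arm_command", "body": {
  "plan": "0 0 0 0 1 0 10;0 0 0 0 1 0 10;0 0 0 0 0 0 10;0 0 0 0 0 0 10"
}}

```text
clock: 25.9
position: [493.5, 214.8, 119.9]
tcp_rot: [0.995, 0.105, 0.0, -0.0]
ft_force: [2.1, 2.6, 2.7]
grip_width: 0.208
```

>>> {"method": "arm_command", "body": {
  "plan": "0 0 0 0.7 0 0 10;0 0 0 0.8 0 0 10;0 0 0 0 0 0 10;0 0 0 0 0 0 10"
}}

```text
clock: 26.3
position: [494.6, 214.8, 119.7]
tcp_rot: [0.995, 0.105, -0.001, 0.0]
ft_force: [0.3, 2.0, 2.2]
grip_width: 0.21
```

```bash
python3 - <<'E'
from rig import r
for _ in range(3):
    a=r.camera("side");o=r.observe();print(o["position"].round(2),o["ft_force"].round(2),o["torque"].round(3))
E
```

```text
[494.6  214.8  119.68] [-0.94  0.84  3.15] [ 0.401 -0.042 -0.005]
[494.63 214.85 119.72] [-1.18  0.62  2.46] [0.358 0.025 0.053]
[494.66 214.84 119.75] [-0.19  0.65  2.47] [ 0.371  0.041 -0.033]
```

>>> {"method": "arm_command", "body": {
  "plan": "0 0 0 0 0 1 10;0 0 0 0 0 1 10;0 0 0 0 0 1 10;0 0 0 0 0 0 10"
}}

```text
clock: 26.85
position: [495.0, 214.9, 116.8]
tcp_rot: [0.995, 0.105, 0.0, 0.0]
ft_force: [0.2, 1.8, 2.2]
grip_width: 0.211
```

```bash
python3 - <<'E'
from rig import r
for _ in range(3):
    a=r.camera("side");o=r.observe();print(o["position"].round(2),o["ft_force"].round(2),o["torque"].round(3))
cv=__import__("cv2");cv.imwrite("pics/p7.png",cv.resize(a[150:210,240:300],None,fx=10,fy=10,interpolation=cv.INTER_CUBIC))
E
```

```text
[494.98 214.95 116.87] [0.39 1.64 1.38] [ 0.208 -0.086 -0.027]
[494.99 214.94 116.92] [0.71 1.33 2.76] [ 0.316 -0.139 -0.046]
[494.98 214.95 116.96] [0.33 1.74 3.62] [ 0.236 -0.172  0.016]
```

View pics/p7.png

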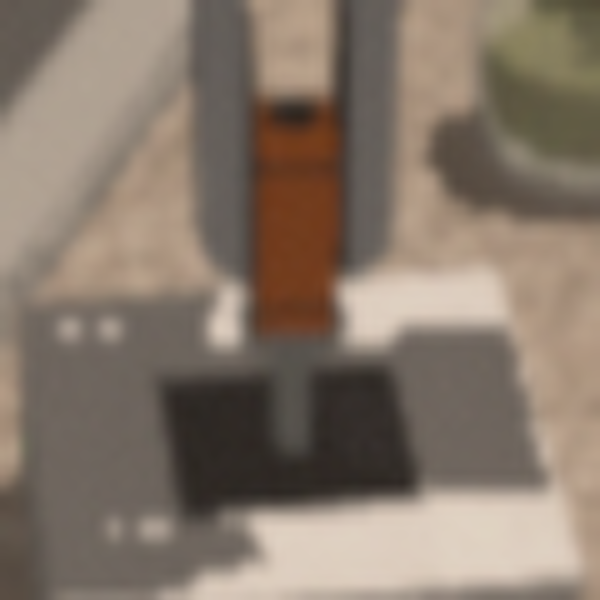

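>>> {"method": "arm_command", "body": {
  "plan": "0 0 0 0 -1 0 10;0 0 0 0 0 1 10;0 0 0 0 0 1 10;0 0 0 0 0 1 10;0 0 0 0 0 0 10"
}}

```text
clock: 27.5
position: [494.8, 215.8, 113.8]
tcp_rot: [0.995, 0.105, -0.0, 0.0]
ft_force: [0.6, -0.6, 2.6]
grip_width: 0.214
```

>>> {"method": "arm_command", "body": {
  "plan": "0 0 0 0 0 1 10;0 0 0 0 0 1 10;0 0 0 0 0 1 10;0 0 0 0 0 0 10"
}}

```text
clock: 27.9
position: [494.7, 215.9, 110.7]
tcp_rot: [0.995, 0.105, -0.0, 0.0]
ft_force: [0.8, -0.4, 2.4]
grip_width: 0.213
```

>>> {"method": "arm_command", "body": {
  "plan": "0 0 0 0 0 1.5 10;0 0 0 0 0 1.5 10;0 0 0 0 0 1.5 10;0 0 0 0 0 1.5 10;0 0 0 0 0 0 10"
}}

```text
clock: 28.4
position: [494.7, 215.9, 104.7]
tcp_rot: [0.995, 0.105, -0.0, -0.0]
ft_force: [1.3, -1.2, 2.8]
grip_width: 0.213
```

>>> {"method": "arm_command", "body": {
  "plan": "0 0 0 0 0 1.5 10;0 0 0 0 0 1.5 10;0 0 0 0 0 1.5 10;0 0 0 0 0 1.5 10;0 0 0 0 0 0 10"
}}

```text
clock: 28.9
position: [494.7, 216.0, 98.8]
tcp_rot: [0.995, 0.105, -0.0, 0.0]
ft_force: [0.8, -0.5, 1.3]
grip_width: 0.212
```

>>> {"method": "arm_command", "body": {
  "plan": "0 0 0 0 0 1.5 10;0 0 0 0 0 1.5 10;0 0 0 0 0 1.5 10;0 0 0 0 0 1.5 10;0 0 0 0 0 0 10"
}}

```text
clock: 29.4
position: [494.7, 216.0, 92.8]
tcp_rot: [0.995, 0.105, -0.0, -0.0]
ft_force: [1.0, -0.8, 2.2]
grip_width: 0.212
```

>>> {"method": "arm_command", "body": {
  "plan": "0 0 0 0 0 1.5 10;0 0 0 0 0 1.5 10;0 0 0 0 0 1.5 10;0 0 0 0 0 0 10"
}}

```text
clock: 29.8
position: [494.7, 216.0, 88.2]
tcp_rot: [0.995, 0.105, -0.0, -0.0]
ft_force: [0.4, -1.4, 2.7]
grip_width: 0.21
```

>>> {"method": "arm_command", "body": {
  "plan": "0 0 0 0 0 1 10;0 0 0 0 0 1 10;0 0 0 0 0 0 10;0 0 0 0 0 0 10"
}}

```text
clock: 30.2
position: [494.7, 216.0, 86.4]
tcp_rot: [0.995, 0.105, -0.0, 0.0]
ft_force: [1.3, -0.9, 2.2]
grip_width: 0.214
```

>>> {"method": "arm_command", "body": {
  "plan": "0 0 0 0 0 1 10;0 0 0 0 0 1 10;0 0 0 0 0 0 10;0 0 0 0 0 0 10"
}}

```text
clock: 30.6
position: [494.8, 215.9, 84.5]
tcp_rot: [0.995, 0.105, 0.0, 0.0]
ft_force: [1.8, -1.0, 1.1]
grip_width: 0.217
```

```bash
python3 - <<'E'
from rig import r
for _ in range(3):
    a=r.camera("side");o=r.observe();print(o["position"].round(2),o["ft_force"].round(2),o["torque"].round(3))
cv=__import__("cv2");cv.imwrite("pics/p8.png",cv.resize(a[150:210,240:300],None,fx=10,fy=10,interpolation=cv.INTER_CUBIC))
E
```

```text
[494.76 215.98  84.48] [ 1.56 -0.45  2.43] [-0.324 -0.424  0.017]
[494.75 215.96  84.48] [ 0.79 -1.56  3.11] [-0.307 -0.428 -0.018]
[494.74 215.95  84.47] [ 2.02 -1.18  1.24] [-0.346 -0.43   0.026]
```

View pics/p8.png

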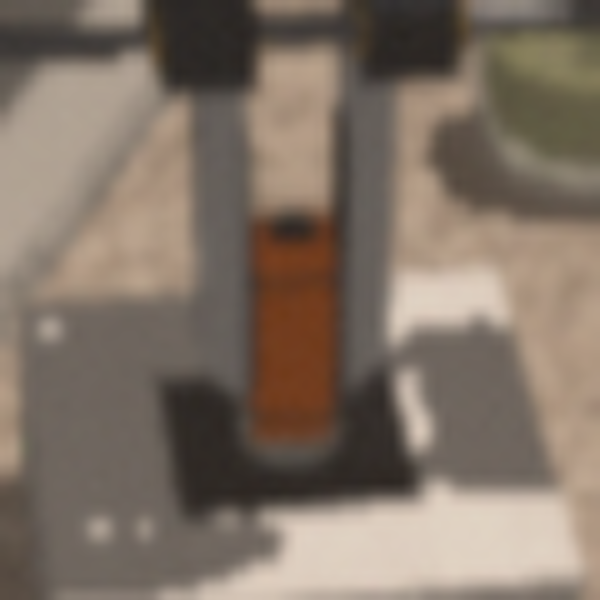

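>>> {"method": "arm_command", "body": {
  "plan": "0 0 0 0 0 1 10;0 0 0 0 0 1 10;0 0 0 0 0 0 10;0 0 0 0 0 0 10"
}}

```text
clock: 31.15
position: [494.8, 216.0, 82.6]
tcp_rot: [0.995, 0.105, 0.0, 0.0]
ft_force: [1.8, -0.7, 2.8]
grip_width: 0.21
```

>>> {"method": "arm_command", "body": {
  "plan": "0 0 0 0 0 1 10;0 0 0 0 0 0.5 10;0 0 0 0 0 0 10;0 0 0 0 0 0 10"
}}

```text
clock: 31.55
position: [494.8, 216.0, 81.1]
tcp_rot: [0.995, 0.105, 0.0, 0.0]
ft_force: [1.2, -1.5, 3.3]
grip_width: 0.209
```

>>> {"method": "arm_command", "body": {
  "plan": "0 0 0 0 0 1 10;0 0 0 0 0 0 10;0 0 0 0 0 0 10;0 0 0 0 0 0 10"
}}

```text
clock: 31.95
position: [494.9, 216.0, 80.3]
tcp_rot: [0.995, 0.105, 0.0, 0.0]
ft_force: [0.5, -1.7, 5.7]
grip_width: 0.213
```

```bash
python3 - <<'E'
from rig import r
for _ in range(3):
    a=r.camera("side");o=r.observe();print(o["position"].round(2),o["ft_force"].round(2),o["torque"].round(3))
cv=__import__("cv2");cv.imwrite("pics/p9.png",cv.resize(a[150:210,240:300],None,fx=10,fy=10,interpolation=cv.INTER_CUBIC))
E
```

```text
[494.89 215.97  80.28] [-0.31 -0.75  6.15] [-0.4   -0.172  0.02 ]
[494.87 215.99  80.27] [ 0.78 -1.5   5.14] [-0.456 -0.187 -0.042]
[494.91 215.99  80.31] [ 1.19 -2.82  6.4 ] [-0.44  -0.137 -0.006]
```

View pics/p9.png

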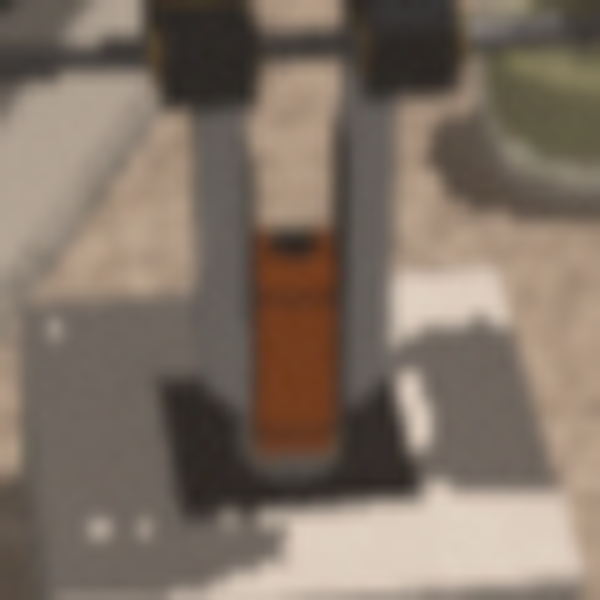

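>>> {"method": "arm_command", "body": {
  "plan": "0 0 0 0 0 -0.5 10;0 0 0 0 0 0 44;0 0 0 0 0 0 44;0 0 0 0 0 0 44;0 0 0 0 0 0 44;0 0 0 0 0 0 44"
}}

```text
clock: 32.7
position: [494.4, 216.0, 80.1]
tcp_rot: [0.995, 0.105, -0.0, -0.0]
ft_force: [-0.4, 0.0, -0.3]
grip_width: 0.468
```

```bash
python3 - <<'E'
from rig import r
for _ in range(3):
    a=r.camera("side");o=r.observe();print(o["position"].round(2),o["ft_force"].round(2),o["torque"].round(3),o["grip_width"])
cv=__import__("cv2");cv.imwrite("pics/p10.png",cv.resize(a[150:210,240:300],None,fx=10,fy=10,interpolation=cv.INTER_CUBIC))
E
```

```text
[494.49 216.    80.21] [-0.19 -0.25 -0.69] [ 0.001 -0.107  0.006] 0.47025892884285503
[494.57 216.    80.29] [-0.24  0.38  0.22] [-0.059 -0.054  0.002] 0.46720459764641736
[494.64 215.99  80.37] [-1.04  0.17 -0.37] [-0.038 -0.107 -0.042] 0.4683993019251778
```

View pics/p10.png

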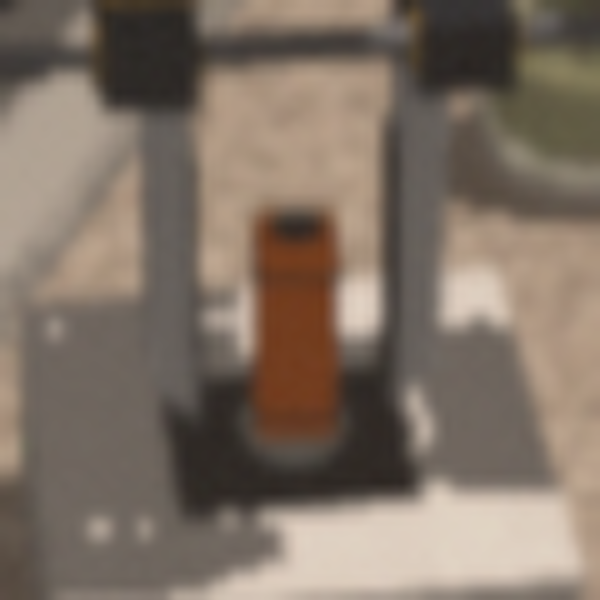

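>>> {"method": "arm_command", "body": {
  "plan": "0 0 0 0 0 -10 44;0 0 0 0 0 -20 44;0 0 0 0 0 -30 44;0 0 0 0 0 -35 44;0 0 0 0 0 -35 44;0 0 0 0 30 0 44;0 0 0 0 40 0 44;0 0 0 0 40 0 44"
}}

```text
clock: 33.65
position: [518.0, 107.5, 211.9]
tcp_rot: [0.994, 0.105, 0.001, 0.0]
ft_force: [-0.2, -0.4, -0.2]
grip_width: 0.468
```

>>> {"method": "arm_command", "body": {
  "plan": "0 0 0 0 40 0 44;0 0 0 0 40 0 44;0 0 0 0 40 0 44;0 0 0 0 30 0 44;0 0 0 0 0 0 44;0 0 0 0 0 0 44;0 0 0 0 0 0 44"
}}

```text
clock: 34.35
position: [548.7, -37.4, 210.7]
tcp_rot: [0.994, 0.105, 0.0, -0.0]
ft_force: [-0.3, 0.2, 0.9]
grip_width: 0.474
```

```bash
python3 - <<'E'
from rig import r
from ov import *
s,t=r.camera_params("side"),r.camera_params("top")
cv2.imwrite("pics/side9.png",r.camera("side"));cv2.imwrite("pics/top9.png",r.camera("top"))
a=np.radians(12)
px,py=494.9,214.8
bx=[(px,py,12,10,71,127,(255,0,0))]
A=draw("pics/side9.png",s,(230,145,75,75),8,bx)[:600,:400+200];B=draw("pics/top9.png",t,(225,190,75,75),8,bx)
cv2.imwrite("pics/q1.png",np.hstack([A,cv2.resize(B,None,fx=1/3,fy=1/3)]) if 0 else np.hstack([cv2.resize(A,(400,400)),cv2.resize(B,(400,400))]))
print(r.observe()["position"])
for k in("salt_mid","mandarin_mid","jar_mid"):
    print(k,[(d["conf"],d["box"]) for d in r.cut_out(k,"top")[:1]],[(d["conf"],d["box"]) for d in r.cut_out(k,"side")[:1]])
E
```

```text
[548.65808526 -37.14531407 210.62593962]
salt_mid [(0.57, [288.6, 179.9, 11.2, 14.5])] [(0.57, [304.7, 213.5, 18.2, 33.7])]
mandarin_mid [(0.63, [389.2, 250.1, 17.8, 18.0])] [(0.58, [192.1, 322.7, 33.5, 39.5])]
jar_mid [(0.87, [160.0, 187.4, 30.9, 23.3])] [(0.53, [291.5, 162.7, 13.1, 4.9])]
```

View pics/q1.png

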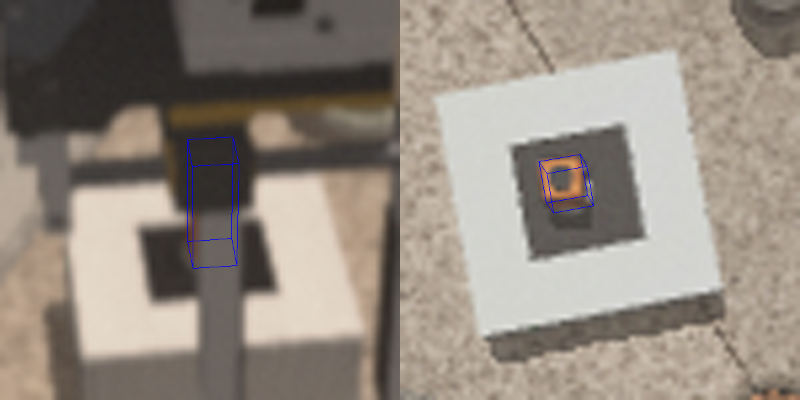

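View pics/side9.png

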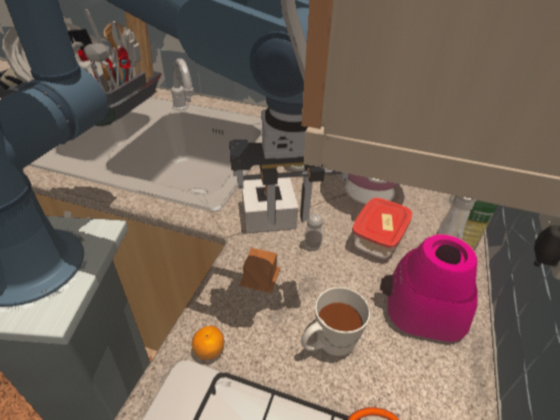

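>>> {"method": "arm_command", "body": {
  "plan": "0 0 0 -20 20 0 44;0 0 0 -30 30 0 44;0 0 0 -30 30 0 44;0 0 0 -30 30 0 44;0 0 0 -30 30 0 44;0 0 0 -10 20 0 44;0 0 0 0 0 0 44;0 0 0 0 0 0 44"
}}

```text
clock: 35.55
position: [435.4, -225.9, 210.5]
tcp_rot: [0.995, 0.104, 0.0, -0.0]
ft_force: [0.8, -0.0, 0.3]
grip_width: 0.468
```

```bash
cat > fin.py <<'E'
from rig import r
from ov import *
s,t=r.camera_params("side"),r.camera_params("top")
cv2.imwrite("pics/side10.png",r.camera("side"));cv2.imwrite("pics/top10.png",r.camera("top"))
ims=[]
for z in(71,75):
    bx=[(494.2,215.5,8,10,z,z+56,(255,0,0))]
    ims.append(draw("pics/side10.png",s,(242,135,50,70),8,bx))
ims.append(draw("pics/side10.png",s,(242,135,50,70),8,[]))
cv2.imwrite("pics/q2.png",cv2.resize(np.hstack(ims),(798,372)))
E
python3 fin.py
```

```text
(no output)
```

View pics/q2.png

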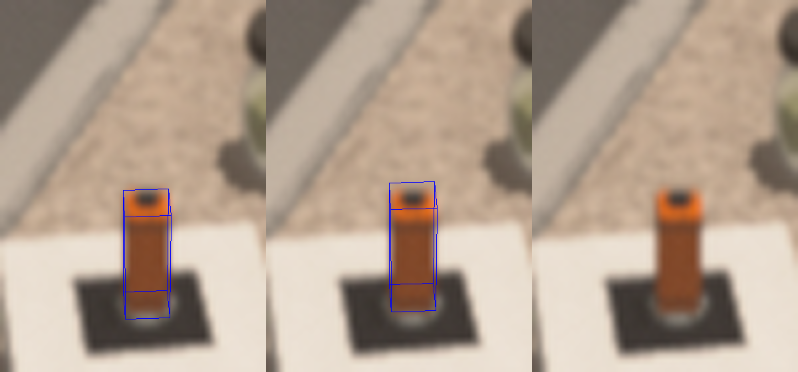

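```bash
python3 - <<'E'
from ov import *
s,t=r.camera_params("side"),r.camera_params("top")
A=draw("pics/side10.png",s,(260,160,20,40),15,[]);B=draw("pics/top10.png",t,(242,208,30,30),16,[])
print(A.shape,B.shape)
cv2.imwrite("pics/q3.png",np.hstack([A[:480],B]))
# stand reference, same zoom
A=draw("pics/side0.png",s,(250,227,20,40),15,[]);B=draw("pics/top0.png",t,(320,210,30,30),16,[])
cv2.imwrite("pics/q4.png",np.hstack([A[:480],B]))
E
```

```text
(600, 300, 3) (480, 480, 3)
```

View pics/q3.png

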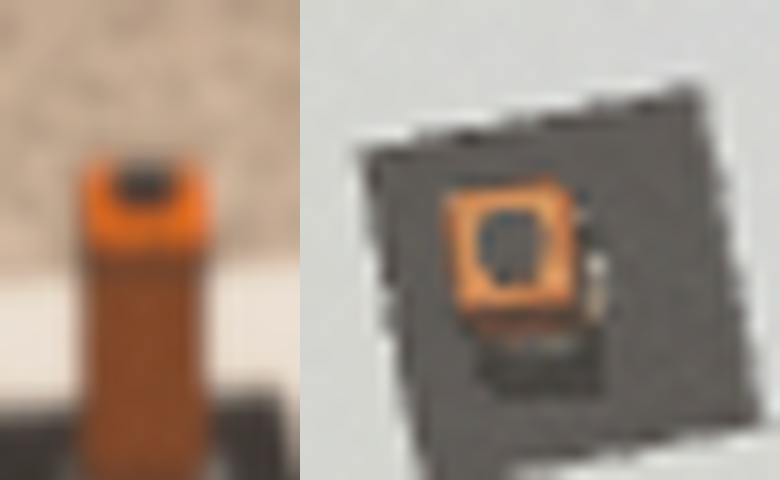

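View pics/q4.png

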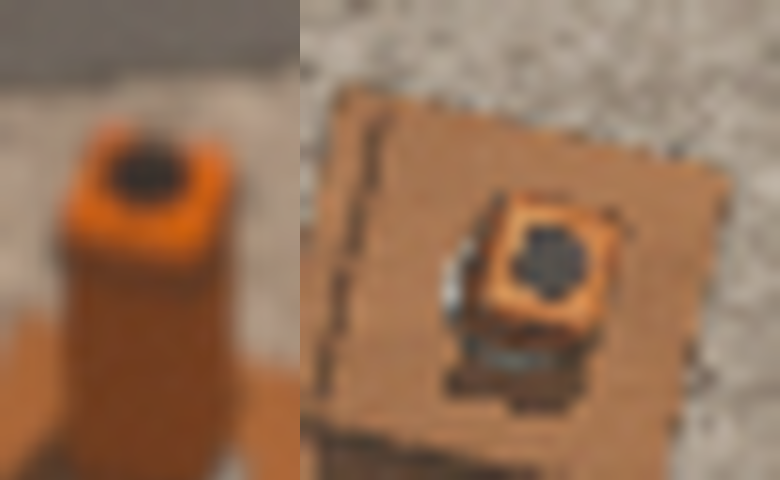

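```bash
python3 - <<'E'
from ov import *
s,t=r.camera_params("side"),r.camera_params("top")
for a,b in(((269.2,171.9),(254.8,222.8)),((259.3,238.3),(335.1,225.9))):
    X=tri(s,a,t,b);print(X,(proj(s,X)-a).round(2))
print([(z,proj(s,[X0:=atz(t,(254.8,222.8),z)][0]).round(2)) for z in(122,126,130)])
E
```

```text
[494.90554717 215.65780439 129.47472748] [ 0.32 -0.04]
[494.20275807  11.30868902 115.88967824] [ 0.33 -0.04]
[(122, array([270.02, 174.4 ])), (126, array([269.85, 173.04])), (130, array([269.68, 171.67]))]
```

```bash
python3 - <<'E'
from ov import *
s,t=r.camera_params("side"),r.camera_params("top")
def dr(cam,fn,b,F,bias,z0,c=(494.8,215.5),yaw=9):
    im=cv2.imread(fn);x,y,w,h=b;im=cv2.resize(im[y:y+h,x:x+w],None,fx=F,fy=F,interpolation=cv2.INTER_CUBIC)
    pp=lambda P:(((np.array([proj(cam,p) for p in P])+bias-b[:2]+.5)*F-.5)).astype(int)
    for z,rr in((z0,13),(z0+5,13)):
        cv2.polylines(im,[pp([[c[0]+rr*np.cos(a),c[1]+rr*np.sin(a),z] for a in np.linspace(0,6.28,40)])],True,(0,255,255),1)
    for z in(66,69):cv2.polylines(im,[pp(corners(494,212.5,12,29,z))],True,(0,0,255),1)
    for z in(z0+5,z0+61): cv2.polylines(im,[pp(corners(c[0],c[1],yaw,10,z))],True,(255,0,0),1)
    return im
for bias in((-.3,-1.1),):
    cv2.imwrite("pics/q5.png",np.hstack([dr(s,"pics/side10.png",(250,160,37,45),7,bias,z) for z in(66,70)]+[dr(s,"pics/side10.png",(250,160,37,45),7,bias,0)]))
cv2.imwrite("pics/q6.png",np.hstack([dr(t,"pics/top10.png",(240,205,36,36),11,(0,0),z) for z in(66,70)]))
E
```

```text
(no output)
```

View pics/q5.png

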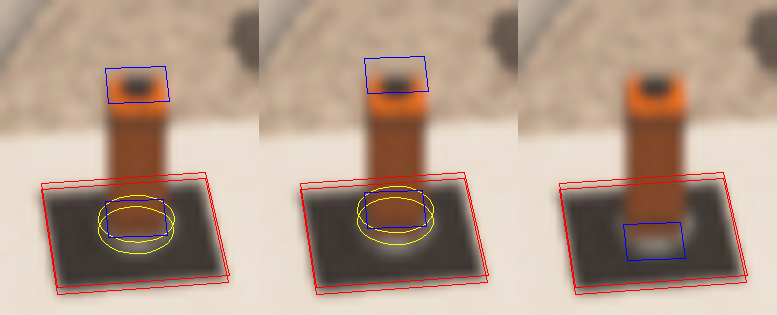

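View pics/q6.png

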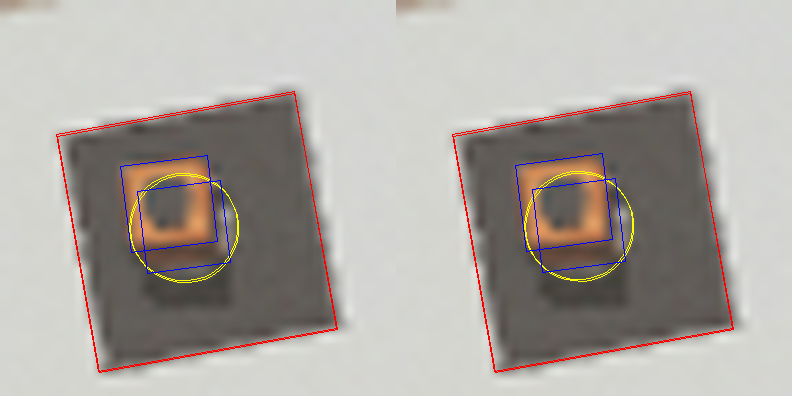

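```bash
python3 - <<'E'
from rig import r
print(r.observe()["ft_force"],r.hand_in())
E
```

```text
the job is handed in; nothing more can be done
[-0.49607831 -0.31594094  0.20702801] None
```

I took the thermometer out of the stand, found the dock's port by sliding the tip in lines over the plate, pushed the probe down with the collar on the plate, and let go. The job was handed in at about 36 s of the 72 s allowed; the hand-in gives no verdict.

**Finding the port:** While sliding I pressed with about 3 to 5 N. One test of the drop rose to about 7 N, because the probe was jammed against the hole's edge. I moved it back about 4 mm and across 1.5 mm, and it then went down at roughly 2 to 4 N. It ended at about 7 N when the collar met the plate. The probe slid about 4 mm up in the grip on the way.

**Last checks:**
- **Seated depth:** the two height checks did not quite agree. A model overlaid on the side picture fits the collar on the plate and clearly not 4 mm higher. Triangulating the handle's top from both views put it 1.5 to 3.5 mm above fully home. That is within that method's error, and still inside the 36 mm depth required.
- **Tilt:** the probe looks upright in both pictures; I did not measure the angle.
- **Released:** after opening, the force readings fell to noise. The arm was clear of everything, about 210 mm above the worktop.
- **Bystanders:** the salt shaker and the mandarin were found at the same places as at the start in both pictures. The jar was confirmed in the top picture only, because the gripper blocked most of it in the side view.

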